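# Set up the ice screws for sharpening

## Task

Get the ice screws ready for sharpening: draw the jig's carriage fully back to its loading stop (away from the bridge), then lay every ice screw on the shelf in a groove of its own, flat on the carriage floor with its head in the trough and its teeth towards the file bridge. Then slide the loaded carriage fully home against the stop under the bridge, and last turn the feed knob on the bridge until the black needle stands right on the brass mark. Leave the headlamp, trowel and carabiners where they are.

Things in the scene. Friction and masses are not known exactly. Their poses are not given: they have to be found in the camera images.
- jig: ice-screw sharpening jig bolted to the shelf: grey base plate 240 (x) x 370 (y) x 12 mm with a carriage and, at its +y end, a dark steel bridge (legs at x = +-111 mm, beam 236 x 70 x 20 mm from 57 to 77 mm above the shelf, centred at y = +125 mm) with a file under it. Origin: centre of the underside; +y is the way the carriage goes to the bridge, z up
- carriage (a joint): the aluminium carriage's slide along the jig's y, m: 0 = against the loading stop (far from the bridge), 0.080 = against the working stop (teeth under the file). Friction about 3 N; stays where left
- cradle (a point): middle of the carriage floor, 24 mm above the shelf; axes as the jig's. Plate 200 (x) x 130 (y) mm. Four open grooves along y, 24 mm wide, at x = -69, -23, 23, 69 mm, between ridges 8 mm high from y = -30 to 60 mm; behind them a trough for heads and hangers, closed at y = -60 mm by an 8 mm wall. A screw lies right with its origin at y = 0 to 19 mm (best 9), teeth to +y past the edge
- handle (a point): top middle of the carriage's upright black handle, 14 mm wide (x) x 28 mm (y), standing on a tongue behind the carriage, 65 mm above the shelf; its top 37 mm are free to grip on the two x faces. Axes as the jig's
- knob (a joint): feed knob on the bridge, rad, 0 to 9, grows clockwise from above; friction about 0.04 N m, stays where left. Each rad moves the needle 5 mm to the jig's +x
- knob_top (a point): top middle of the knob, on its upright axis, 111 mm above the shelf. Black wing knob: bar 42 mm long (this frame's x), 12 mm thick (y), 22 mm tall, on a disc of 42 mm diameter; the frame turns with it
- pointer_tip (a point): tip of the black needle on the bridge's white scale plate, coming from the +y side; slides along the jig's x as the knob turns (look only, cannot be pushed)
- mark_tip (a point): tip of the brass mark on the same scale, coming from the -y side; it stays where it was set. Axes as the jig's. The needle is on the mark when the two tips meet, at equal jig x; both are 2.5 mm wide (look only, cannot be pushed)
- screw1: steel ice screw (may be absent): tube 20 mm thick, 145 mm long from head (x = -60) to teeth (x = +85 mm), 140 g, with a hanger plate 6 x 40 x 20 mm across it at x = -52 mm (y = -10 to +30 mm). Lies flat, does not roll. Origin: on the underside under the grip point, near its balance; x along the tube to the teeth, z up
- screw1_mid (a point): point on the tube's axis, 10 mm above screw1's origin
- screw1_tip (a point): middle of the toothed end, on the tube's axis
- screw2: steel ice screw (may be absent): tube 20 mm thick, 145 mm long from head (x = -60) to teeth (x = +85 mm), 140 g, with a hanger plate 6 x 40 x 20 mm across it at x = -52 mm (y = -10 to +30 mm). Lies flat, does not roll. Origin: on the underside under the grip point, near its balance; x along the tube to the teeth, z up
- screw2_mid (a point): point on the tube's axis, 10 mm above screw2's origin
- screw2_tip (a point): middle of the toothed end, on the tube's axis
- screw3: steel ice screw (may be absent): tube 20 mm thick, 145 mm long from head (x = -60) to teeth (x = +85 mm), 140 g, with a hanger plate 6 x 40 x 20 mm across it at x = -52 mm (y = -10 to +30 mm). Lies flat, does not roll. Origin: on the underside under the grip point, near its balance; x along the tube to the teeth, z up
- screw3_mid (a point): point on the tube's axis, 10 mm above screw3's origin
- screw3_tip (a point): middle of the toothed end, on the tube's axis
- screw4: steel ice screw (may be absent): tube 20 mm thick, 145 mm long from head (x = -60) to teeth (x = +85 mm), 140 g, with a hanger plate 6 x 40 x 20 mm across it at x = -52 mm (y = -10 to +30 mm). Lies flat, does not roll. Origin: on the underside under the grip point, near its balance; x along the tube to the teeth, z up
- screw4_mid (a point): point on the tube's axis, 10 mm above screw4's origin
- screw4_tip (a point): middle of the toothed end, on the tube's axis
- headlamp: teal headlamp with its band, about 130 x 100 x 42 mm; bystander. Origin: under the middle of the lamp body
- trowel: orange plastic trowel, 270 x 60 mm; bystander. Origin: on the underside where handle meets blade
- biner_low: lower of two crossed gold carabiners, 100 x 66 x 10 mm; bystander. Origin: middle of the underside
- biner_high: upper carabiner; bystander. Origin: middle of the underside
There are look-alikes about, which are no part of the job. Leave any green or purple look-alike of the screw4 alone.

How it is judged:
By the outcome, as a careful person would: the job done as asked, in the order asked, and still so for the second after the job is handed in, with the robot touching nothing.
Of screw1, screw2, screw3, screw4 only 2 to 4 are there at a start; the rules pass over those that are not, and their reading is None.
At some moment in a run one of screw1, screw2, screw3, screw4 may be knocked a few centimetres aside while the robot is not near it.
Once in a run the grip may slacken for a moment while it holds something.
It also fails if it takes over 210 s, if anything falls off the work surface, if the arm or the gripper's body presses on something with over 40 N, if the wrist force passes 120 N, or if a joint passes its speed limit or range.

## Robot

A 6-joint arm with a two-finger parallel gripper is mounted at the origin on the work surface. World frame = base frame: x ahead of the robot, y to its left, z up, the work surface at z = 0. Lengths are in m, angles in rad, forces in N, time in s.
With the tool pointing down it reaches from about 0.4 to 0.825 m from the base axis. Payload 7 kg.
Tool frame: the origin (TCP) lies at the very end of the fingers, on their centre line; the grasp point (between the pads) lies 19 mm behind it; z points along the fingers, y is the line along which they close (so a half turn about z gives the same grasp; the last joint's range is limited). The gripper opens to 85 mm and grips with 20 to 120 N. Pads are 22 mm wide; open, the fingers measure 114 mm over their backs; the gripper's body (76 mm by 85 mm) begins 54 mm behind the grasp point. The pads swing forward as they close: fully open they stand 13 mm farther back than shut.
Start: joints at [-1, 0.359, 0.012, 0, -1.224, -0.288], TCP at [0.188, -0.648, 0.231] pointing down, gripper open.
Joint ranges: [-3.07, 3.07], [-1.43, 2.12], [-1.02, 1.25], [-3.03, 1.67], [-3.05, -0], [-3.03, 3.03]. Speed limits (rad/s): [2.39, 2.39, 3.01, 3.14, 3.14, 3.14].

## Interface

Orientations are given as [roll, pitch, yaw] about the fixed x, y, z axes, in that order (R = Rz(yaw) Ry(pitch) Rx(roll)).
In Python, from workcell import env gives the robot as it stands. The module is installed in compiled form; this text tells all that it offers.
- The arm moves only by the shell command python3 -m inch 'ROWS' [OPENING] [FORCE]. ROWS is JSON, a list that holds one entry, the list of rows, each a list of 4 numbers: the shift along the tool's x, y, z as a fraction of full scale, then the turn about the tool's z as a fraction of full scale. A call has 1 to 12 rows; each row is the pose to reach, as a shift and turn from the pose commanded when the call began, along the tool's axes at that moment, turning the shorter way round; what a row does not reach only later rows make up. Full scale, the value 1, is 0.5 m for a shift and 180 degrees for a turn. A row lasts 1/8 s, in which the tool goes at most 62.5 mm and 10.7 degrees, less where a joint would pass 70% of its speed; a pose out of reach is approached as far as the arm can. A call with a number of a shift or a turn outside -1 to 1 is refused whole. A call with a gripper value outside its range is refused whole. OPENING is the closure, from -1 (fully open) to 1 (shut), set as the call begins (- or left out, the last holds). The fingers move at their own pace and stop on an object; FORCE is the grip in N (left out, the last holds). Time passes only in rows, so rows that repeat a pose let the fingers close. It gives the time, the measured TCP pose, the force, the opening and the grip force at its end, in the units of the state.
- env.observe(): the state, without advancing time (a new reading comes with each control period).
- env.grab_frame(name): name is "scene" or "top" or "wrist"; returns a dict with "color" (480x640x3 uint8, red, green, blue), "range_z" (480x640 float32, m along the optical axis (not along the pixel's ray), 0 where there is no reading), "fx", "fy", "cx", "cy" (pixels), "cam_to_world" (4x4, takes a point from camera to world coordinates); the wrist camera has in their place "hand_eye" (4x4, takes a point from camera to tool coordinates, whose origin is the TCP and whose axes are the flange's). Camera axes: x right, y up, looking along -z (the intrinsics and any distortion apply to the point x, -y, -z); pixel columns grow to the right and rows downward; lengths in m; the calibration is good to about 2 mm. A picture is of the moment at which its call begins: read the wrist's pose just before it.
- env.hand_in(): hands the job in; it is judged then, once.
The state is a dict: "time": time; "q": joint angles; "joint_vel": joint speeds; "joint_torque": joint torques, N m; "tool_pos": TCP position; "orientation": TCP orientation; "contact_force": force on the tool from outside, world axes, zero at the start; "torque": the same for the moment, N m; "gripper_width": opening from 0.0 (shut) to 1.0 (fully open); "grasp_force": force on a finger pad.
Only numpy, scipy, OpenCV 4.12 (cv2) and the standard library are available. Lean on these libraries where they do the work, as an engineer would, in place of code of your own. Each camera call takes 0.05 s, during which the arm holds its last target. There are 200 camera calls.

## Working session

There is one attempt and no reset: what is moved stays moved. The work goes in short steps, Python scripts to look and compute and a shell command to move; the robot and the scene stay as the last step left them, time stands still between calls to the robot, and variables do not carry over. Pictures are saved under pics/ and viewed, at most 14 in all, crops included, and the job is handed in when it is done.

```bash
mkdir -p pics; ls; cat > h.py <<'E'
import numpy as np, cv2
from workcell import env
def grab(n):
    s=env.observe(); f=env.grab_frame(n); f['s']=s
    if n=='wrist':
        T=np.eye(4); r,p,y=s['orientation']
        from scipy.spatial.transform import Rotation as R
        T[:3,:3]=R.from_euler('xyz',[r,p,y]).as_matrix(); T[:3,3]=s['tool_pos']
        f['cam_to_world']=T@f['hand_eye']
    return f
def save(f,name,crop=None,scale=1):
    im=f['color'][...,::-1]
    if crop: im=im[crop[1]:crop[3],crop[0]:crop[2]]
    if scale!=1: im=cv2.resize(im,None,fx=scale,fy=scale,interpolation=cv2.INTER_CUBIC)
    cv2.imwrite('pics/'+name,im)
def ray(f,u,v,z):
    M=f['cam_to_world']; d=M[:3,:3]@np.array([(u-f['cx'])/f['fx'],-(v-f['cy'])/f['fy'],-1.]); o=M[:3,3]
    return o+d*(z-o[2])/d[2]
def dep(f,u,v):
    z=float(f['range_z'][int(round(v)),int(round(u))]); M=f['cam_to_world']
    return (M@np.array([(u-f['cx'])/f['fx']*z,-(v-f['cy'])/f['fy']*z,-z,1]))[:3]
def cloud(f):
    v,u=np.mgrid[:480,:640]; z=f['range_z']; M=f['cam_to_world']
    P=np.stack([(u-f['cx'])/f['fx']*z,-(v-f['cy'])/f['fy']*z,-z,np.ones_like(z)],-1)@M.T
    return P[...,:3]
E
python3 - <<'E'
from h import *
np.set_printoptions(precision=4,suppress=True)
print(env.observe())
for n in('scene','top'):
    f=grab(n); save(f,n+'0.png'); print(n,f['fx'],f['cx'],f['cy'],f['cam_to_world'],[k for k in f])
E
```

```text
pics
{'time': 0.0, 'q': array([-0.9999,  0.3594,  0.0111, -0.0003, -1.2241, -0.2881]), 'joint_vel': array([ 0.    , -0.001 ,  0.0016, -0.0015,  0.0007, -0.0014]), 'joint_torque': array([  0.0011, -58.3329,  29.343 ,   6.9368,  -0.0059,   0.0001]), 'tool_pos': array([ 0.1882, -0.6477,  0.2304]), 'orientation': array([ 3.14  , -0.0002, -2.8589]), 'contact_force': array([0.9994, 0.2892, 0.7838]), 'torque': array([ 0.0432, -0.0547, -0.0002]), 'grasp_force': 0.0, 'gripper_width': 0.9979811867354065}
scene 572.7125630805518 322.846878561744 242.04976238724242 [[-0.2324 -0.5524  0.8005  1.576 ]
 [ 0.9725 -0.1467  0.181   0.1819]
 [ 0.0175  0.8206  0.5713  0.8592]
 [ 0.      0.      0.      1.    ]] ['color', 'range_z', 'fx', 'fy', 'cx', 'cy', 'cam_to_world', 's']
top 568.1337313653571 321.7341527992456 249.80824742239056 [[-0.01    0.9897 -0.1431  0.3935]
 [-0.9999 -0.0104 -0.0014 -0.0691]
 [-0.0029  0.143   0.9897  1.2329]
 [ 0.      0.      0.      1.    ]] ['color', 'range_z', 'fx', 'fy', 'cx', 'cy', 'cam_to_world', 's']
```

View pics/top0.png

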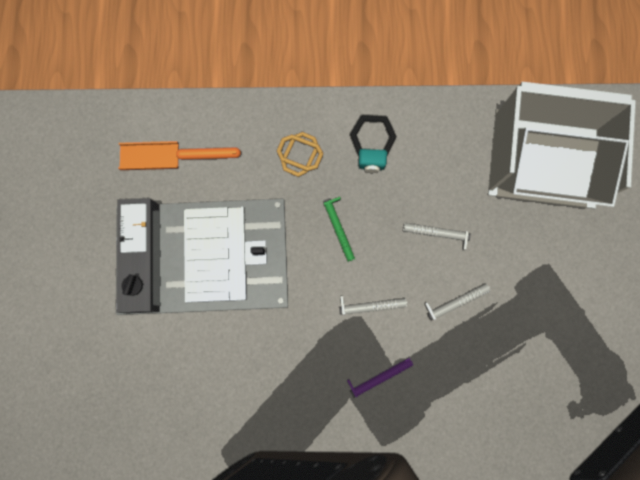

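View pics/scene0.png

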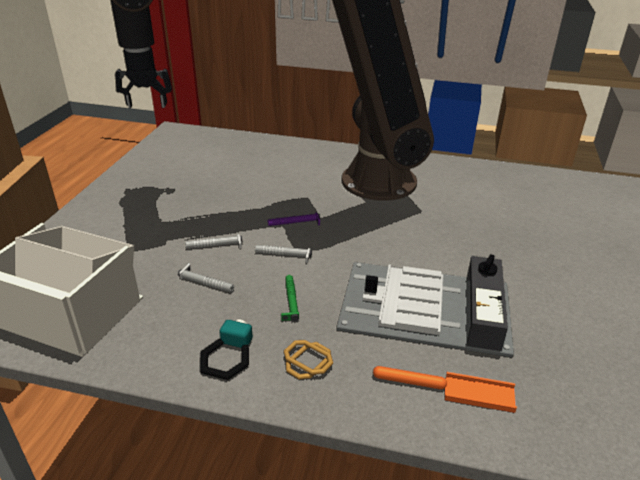

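Top view: three steel screws, A tube (404,228) to head (467,238), B head (343,305) to teeth (406,302), C head (432,312) to teeth (488,288). The green (338,230) and purple (380,377) ones are look-alikes to leave. The jig is at (115-287,200-313), with the knob at (132,285), needle tip near (123,239) and brass mark near (140,224). I'll measure these now and confirm with one enlarged crop.

```bash
cat > meas.py <<'E'
from h import *
np.set_printoptions(precision=4,suppress=True)
def screws(f,zt=0.014,roi=None,zb=0.0):
    P=cloud(f); c=f['color'].astype(int); sat=c.max(2)-c.min(2)
    m=((c.min(2)>125)&(sat<28)&(P[...,2]>zb+.004)&(P[...,2]<zb+.03)).astype(np.uint8)
    if roi is not None:
        k=np.zeros_like(m); k[roi[1]:roi[3],roi[0]:roi[2]]=1; m*=k
    m=cv2.morphologyEx(m,cv2.MORPH_CLOSE,np.ones((3,3),np.uint8))
    n,l,st,ce=cv2.connectedComponentsWithStats(m); out=[]
    for i in range(1,n):
        if st[i,4]<60: continue
        v,u=np.nonzero(l==i); W=np.array([ray(f,a,b,zb+zt)[:2] for a,b in zip(u,v)])
        (cx,cy),(w,h),a=cv2.minAreaRect((W*1000).astype(np.float32))
        med=np.median(W,0); 
        # tube axis: pixels in the mid part
        d=np.linalg.svd(W-W.mean(0),full_matrices=False)[2][0]
        t=(W-W.mean(0))@d; lo,hi=t.min(),t.max(); 
        # head end = wider
        n_=np.array([-d[1],d[0]]); s=(W-W.mean(0))@n_
        L=np.ptp(s[t<lo+.03]); H=np.ptp(s[t>hi-.03])
        if H>L: d=-d; t=-t; lo,hi=-hi,-lo
        mid=(t>lo+.03)&(t<hi-.015)
        q=W[mid]; c0=q.mean(0); dd=np.linalg.svd(q-c0,full_matrices=False)[2][0]; dd*=np.sign(dd@d)
        tt=(W-c0)@dd
        out.append(dict(px=(round(u.mean()),round(v.mean())),n=len(u),len=np.ptp(tt),wid=(L,H),tip=c0+dd*tt.max(),head=c0+dd*tt.min(),mid=c0+dd*(tt.max()-.085),yaw=np.degrees(np.arctan2(dd[1],dd[0])),z=np.median(P[v,u,2])))
    return out
E
python3 - <<'E'
from meas import *
f=grab('top')
for s in screws(f,roi=(300,180,500,420)): print({k:np.round(v,4) for k,v in s.items()})
im=f['color']; 
a=cv2.resize(im[190:325,110:295],None,fx=4,fy=4,interpolation=cv2.INTER_CUBIC)[:,:,::-1]
cv2.imwrite('pics/jig.png',a)
cv2.imwrite('pics/scr.png',cv2.resize(im[190:410,310:500],None,fx=2.7,fy=2.7,interpolation=cv2.INTER_CUBIC)[:,:,::-1])
for p in [(258,251),(132,285),(215,255),(237,255),(275,255),(133,215),(350,400)]: print(p,dep(f,*p))
E
```

```text
meas.py:23: RuntimeWarning: Mean of empty slice.
  q=W[mid]; c0=q.mean(0); dd=np.linalg.svd(q-c0,full_matrices=False)[2][0]; dd*=np.sign(dd@d)
  ret = um.true_divide(
Traceback (most recent call last):
  File "meas.py", line 23, in screws
    q=W[mid]; c0=q.mean(0); dd=np.linalg.svd(q-c0,full_matrices=False)[2][0]; dd*=np.sign(dd@d)
                               ~~~~~~~~~~~~~~~~~~~~~~~~~~~~~~~~~~~~~~~~~~^^^
IndexError: index 0 is out of bounds for axis 0 with size 0
```

```bash
sed -i "s/^        if H>L: d=-d.*/        if hi-lo<.1: print('short',round(u.mean()),round(v.mean()),len(u),hi-lo); continue\n&/" meas.py
python3 - <<'E'
from meas import *
f=grab('top')
im=f['color']; 
a=cv2.resize(im[190:325,110:295],None,fx=4,fy=4,interpolation=cv2.INTER_CUBIC)[:,:,::-1]
cv2.imwrite('pics/jig.png',a)
cv2.imwrite('pics/scr.png',cv2.resize(im[190:410,310:500],None,fx=2.7,fy=2.7,interpolation=cv2.INTER_CUBIC)[:,:,::-1])
for p in [(258,251),(132,285),(215,255),(237,255),(275,255),(133,215),(350,420),(436,233),(375,306)]: print(p,dep(f,*p),im[p[1],p[0]])
for s in screws(f,roi=(300,180,500,420)): print({k:np.round(v,4) for k,v in s.items()})
E
```

```text
(258, 251) [0.5613 0.065  0.0651] [59 58 57]
(132, 285) [0.4904 0.3132 0.0978] [22 20 21]
(215, 255) [0.558  0.16   0.0344] [222 225 222]
(237, 255) [0.5591 0.1149 0.023 ] [222 225 225]
(275, 255) [0.5595 0.034  0.0134] [144 147 140]
(133, 215) [0.6377 0.3235 0.0774] [221 224 222]
(350, 420) [ 0.2095 -0.1232 -0.0021] [144 141 131]
(436, 233) [ 0.6035 -0.3156  0.0175] [191 192 183]
(375, 306) [ 0.447  -0.1794  0.0204] [194 195 185]
short 494 192 81 0.02683807146270569
{'px': array([437, 232]), 'n': np.int64(635), 'len': np.float64(0.1517), 'wid': array([0.0252, 0.0447]), 'tip': array([ 0.6196, -0.2408]), 'head': array([ 0.5975, -0.391 ]), 'mid': array([ 0.6072, -0.3249]), 'yaw': np.float64(81.6042), 'z': np.float64(0.0176)}
{'px': array([460, 302]), 'n': np.int64(604), 'len': np.float64(0.1536), 'wid': array([0.0458, 0.0353]), 'tip': array([ 0.4846, -0.4333]), 'head': array([ 0.4238, -0.2923]), 'mid': array([ 0.4509, -0.3553]), 'yaw': np.float64(-66.6735), 'z': np.float64(0.0181)}
{'px': array([373, 305]), 'n': np.int64(635), 'len': np.float64(0.1514), 'wid': array([0.043 , 0.0286]), 'tip': array([ 0.4558, -0.2579]), 'head': array([ 0.4394, -0.1074]), 'mid': array([ 0.4466, -0.1734]), 'yaw': np.float64(-83.7852), 'z': np.float64(0.0177)}
```

View pics/jig.png

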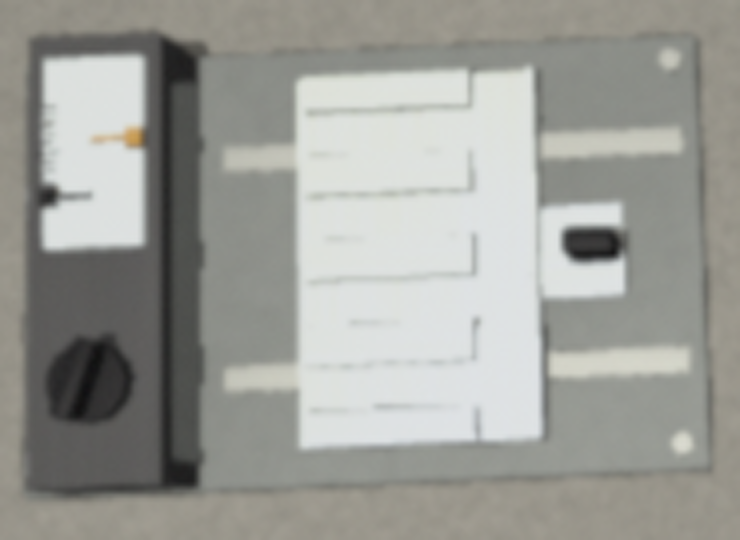

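View pics/scr.png

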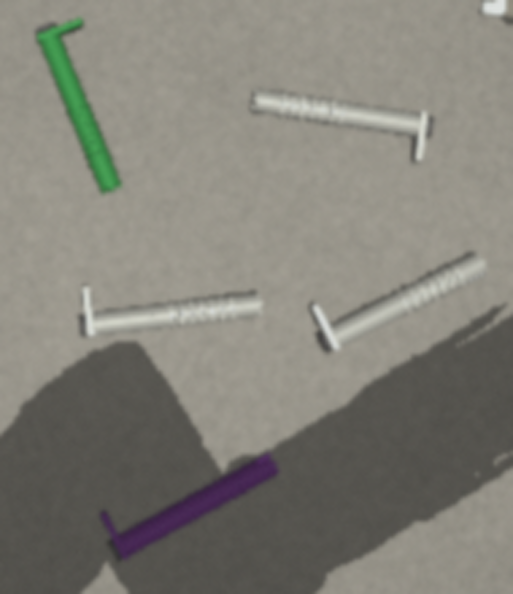

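Both crops confirm it. The three pale steel screws A, B and C each have a hanger to the left of the teeth direction, and the green and purple ones are decoys. On the jig, the needle tip (crop 90,196) stands at lower jig x than the brass tip (crop 92,139). Next I'll measure the jig frame and the wrist kinematics.

```bash
cat >> h.py <<'E'
def go(x,y,z,yaw=None):
    "rows needed (full-scale units) to reach TCP x,y,z and tool yaw (deg, mod 180 handled by caller)"
    s=env.observe(); p=s['tool_pos']; Y=s['orientation'][2]; d=np.array([x,y,z])-p
    a=[d[0]*np.cos(Y)+d[1]*np.sin(Y), d[0]*np.sin(Y)-d[1]*np.cos(Y), -d[2]]
    t=0 if yaw is None else -((yaw-np.degrees(Y)+180)%360-180)
    return np.round([a[0]/.5,a[1]/.5,a[2]/.5,t/180],4)
def st():
    s=env.observe(); print('t%.2f'%s['time'],'p',np.round(s['tool_pos'],4),'rpy',np.round(np.degrees(s['orientation']),1),'q6 %.2f'%s['q'][5],'F',np.round(s['contact_force'],1),'w %.3f'%s['gripper_width'],'g %.1f'%s['grasp_force'])
E
python3 - <<'E'
from meas import *
f=grab('top'); P=cloud(f)
def c(x,y,z): return ray(f,110+(x+.5)/4-.5,190+(y+.5)/4-.5,z)
tr=c(695,38,.012); br=c(711,468,.012); print('corner',tr,br,np.linalg.norm(tr-br),'yaw of x axis',np.degrees(np.arctan2(*(tr-br)[[1,0]])))
print('handle',c(593,241,.065))
print('carriage corners back',c(533,67,.032),c(543,440,.032),'front',c(297,78,.032),c(300,447,.032))
print('knob',c(90,381,.1),'bar ends',c(110,338,.111),c(74,418,.111))
print('needle',c(91,196,.079),'mark',c(93,139,.079))
print('beam corners',c(32,38,.077),c(28,488,.077),c(160,36,.077),c(164,486,.077))
st()
print(env.observe()['q'])
E
```

```text
corner [0.6836 0.0159 0.012 ] [0.4479 0.0074 0.012 ] 0.23582390800697 yaw of x axis 2.0594200811109253
handle [0.5636 0.0652 0.065 ]
carriage corners back [0.6637 0.102  0.032 ] [0.4626 0.0948 0.032 ] front [0.659  0.2294 0.032 ] [0.4603 0.2229 0.032 ]
knob [0.4905 0.3122 0.1   ] bar ends [0.5108 0.2994 0.111 ] [0.4713 0.3157 0.111 ]
needle [0.5877 0.3224 0.079 ] mark [0.6176 0.3225 0.079 ]
beam corners [0.6719 0.357  0.077 ] [0.4385 0.3494 0.077 ] [0.6722 0.2902 0.077 ] [0.4388 0.2804 0.077 ]
t0.25 p [ 0.1883 -0.648   0.2308] rpy [ 180.    -0.  -163.8] q6 -0.29 F [-0.1  0.5 -0.3] w 0.997 g 0.0
[-0.9999  0.359   0.0115 -0.0001 -1.2241 -0.2881]
```

```bash
python3 -c "
from h import *
print(go(.5636,.0652,.16,-88.1))"
```

```text
[-1.1188  1.1603  0.1417 -0.4206]
```

```bash
python3 -m inch '[[[-0.6,0.6,0.05,-0.2],[-0.6,0.6,0.05,-0.42],[-0.6,0.6,0.05,-0.42],[-0.6,0.6,0.05,-0.42],[-0.6,0.6,0.05,-0.42],[-0.6,0.6,0.05,-0.42],[-0.6,0.6,0.05,-0.42],[-0.6,0.6,0.05,-0.42],[-0.6,0.6,0.05,-0.42]]]' -1 40; python3 -c "
from h import *
st();print(go(.5636,.0652,.16,-88.1))"
```

```text
time: 1.38
tool_pos: [0.3928, -0.2763, 0.2064]
orientation: [-3.142, -0.0, -1.539]
contact_force: [0.1, 0.3, -0.4]
gripper_width: 1.002
grasp_force: 0.0
t1.38 p [ 0.3928 -0.2763  0.2064] rpy [-180.    -0.   -88.2] q6 0.23 F [ 0.1  0.3 -0.4] w 1.002 g 0.0
[-6.719e-01 -3.629e-01  9.280e-02 -6.000e-04]
```

```bash
python3 -m inch '[[[-0.12,-0.06,0.0,0],[-0.672,-0.363,0.09,0],[-0.672,-0.363,0.09,0],[-0.672,-0.363,0.09,0],[-0.672,-0.363,0.09,0],[-0.672,-0.363,0.09,0],[-0.672,-0.363,0.09,0],[-0.672,-0.363,0.09,0],[-0.672,-0.363,0.09,0]]]'; python3 -c "
from h import *
st();print(go(.5636,.0652,.036,-88.1))
f=grab('wrist');save(f,'w1.png');print(dep(f,320,240),f['hand_eye'])"
```

```text
time: 2.5
tool_pos: [0.5632, 0.0635, 0.1615]
orientation: [3.141, -0.0, -1.542]
contact_force: [0.7, -0.3, 0.7]
gripper_width: 1.0
grasp_force: 0.0
t2.50 p [0.5632 0.0635 0.1615] rpy [180.   -0.  -88.3] q6 -0.43 F [ 0.7 -0.3  0.7] w 1.000 g 0.0
[-0.0034 -0.001   0.2509 -0.0013]
[0.56072118 0.05840241 0.06524384] [[-5.75123984e-04  9.60957035e-01  2.76697029e-01  7.09216687e-02]
 [ 9.99999750e-01  4.38688425e-04  5.54986484e-04  6.31510512e-04]
 [ 4.11934382e-04  2.76697279e-01 -9.60957047e-01 -1.43296320e-01]
 [ 0.00000000e+00  0.00000000e+00  0.00000000e+00  1.00000000e+00]]
```

View pics/w1.png

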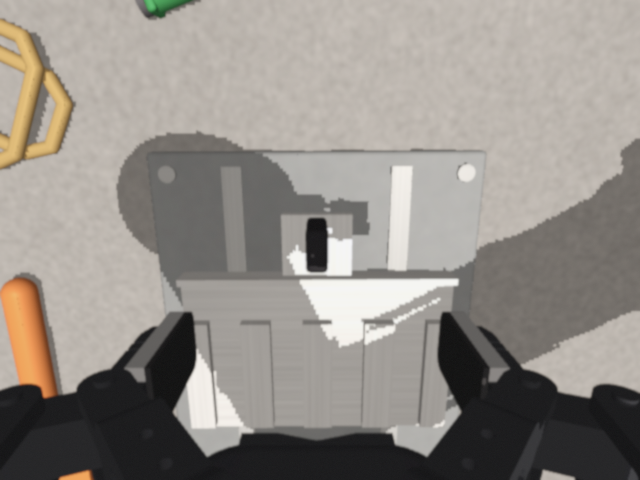

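Wrist view: black handle at (317,244), carriage wall at row 278, and the jig edges square to the tool. Descending to grip.

```bash
python3 -m inch '[[[-0.003,0.001,0.1,0],[-0.003,0.001,0.2,0],[-0.003,0.001,0.25,0],[-0.003,0.001,0.25,0],[-0.003,0.001,0.25,0]]]' -1 && python3 -m inch '[[[0,0,0,0],[0,0,0,0],[0,0,0,0],[0,0,0,0],[0,0,0,0],[0,0,0,0]]]' 1 40
```

```text
time: 3.18
tool_pos: [0.5638, 0.0663, 0.0378]
orientation: [-3.14, 0.0, -1.54]
contact_force: [0.1, -0.1, 0.8]
gripper_width: 0.998
grasp_force: 0.0
time: 3.92
tool_pos: [0.5632, 0.0667, 0.0366]
orientation: [-3.141, 0.0, -1.539]
contact_force: [0.4, 0.7, 5.0]
gripper_width: 0.158
grasp_force: 43.0
```

```bash
python3 -m inch '[[[0.01,0,0,0],[0.02,0,0,0],[0.03,0,0,0],[0.04,0,0,0],[0.05,0,0,0],[0.06,0,0,0]]]'; python3 -c "
from h import *
f=grab('top')
save(f,'t1.png')"
```

```text
time: 4.68
tool_pos: [0.5643, 0.0371, 0.0367]
orientation: [-3.141, 0.001, -1.539]
contact_force: [-1.4, 2.6, 4.7]
gripper_width: 0.157
grasp_force: 43.1
```

```bash
python3 -m inch '[[[0.01,0,0,0],[0.02,0,0,0],[0.03,0,0,0],[0.03,0,0,0]]]';python3 -m inch '[[[0.01,0,0,0],[0.02,0,0,0],[0.02,0,0,0]]]'
```

```text
time: 5.22
tool_pos: [0.5647, 0.0284, 0.0366]
orientation: [-3.139, 0.008, -1.539]
contact_force: [-12.7, 40.3, 9.5]
gripper_width: 0.157
grasp_force: 43.6
time: 5.6
tool_pos: [0.565, 0.0201, 0.0361]
orientation: [-3.138, 0.009, -1.539]
contact_force: [-13.1, 49.9, 5.6]
gripper_width: 0.155
grasp_force: 40.0
```

```bash
python3 -m inch '[[[-0.01,0,0,0],[-0.01,0,0,0]]]' -0.2; python3 -m inch '[[[0,0,0,0],[0,0,0,0],[0,0,-0.1,0],[0,0,-0.2,0],[0,0,-0.35,0],[0,0,-0.35,0],[0,0,-0.35,0]]]' -1; python3 - <<'E'
from meas import *
st()
f=grab('wrist'); save(f,'w2.png')
f=grab('top')
for s in screws(f,roi=(300,180,500,420)): print({k:np.round(v,4) for k,v in s.items()})
E
```

```text
time: 5.85
tool_pos: [0.5643, 0.017, 0.036]
orientation: [3.141, -0.0, -1.539]
contact_force: [0.0, -0.4, 0.2]
gripper_width: 0.576
grasp_force: 0.0
time: 6.72
tool_pos: [0.5648, 0.0164, 0.2121]
orientation: [-3.14, 0.001, -1.54]
contact_force: [0.1, 0.5, -1.4]
gripper_width: 1.002
grasp_force: 0.0
t6.72 p [0.5648 0.0164 0.2121] rpy [-179.9    0.1  -88.2] q6 -0.34 F [ 0.1  0.5 -1.4] w 1.002 g 0.0
short 494 192 92 0.03114821472830479
{'px': array([437, 232]), 'n': np.int64(741), 'len': np.float64(0.1531), 'wid': array([0.0617, 0.025 ]), 'tip': array([ 0.6229, -0.24  ]), 'head': array([ 0.5959, -0.3907]), 'mid': array([ 0.6079, -0.3236]), 'yaw': np.float64(79.8506), 'z': np.float64(0.017)}
{'px': array([457, 301]), 'n': np.int64(674), 'len': np.float64(0.1555), 'wid': array([0.0556, 0.0435]), 'tip': array([ 0.4899, -0.4329]), 'head': array([ 0.4226, -0.2927]), 'mid': array([ 0.4531, -0.3563]), 'yaw': np.float64(-64.3567), 'z': np.float64(0.0175)}
{'px': array([371, 306]), 'n': np.int64(721), 'len': np.float64(0.1567), 'wid': array([0.043 , 0.0252]), 'tip': array([ 0.456 , -0.2527]), 'head': array([ 0.4382, -0.097 ]), 'mid': array([ 0.4463, -0.1683]), 'yaw': np.float64(-83.4645), 'z': np.float64(0.0176)}
```

View pics/w2.png

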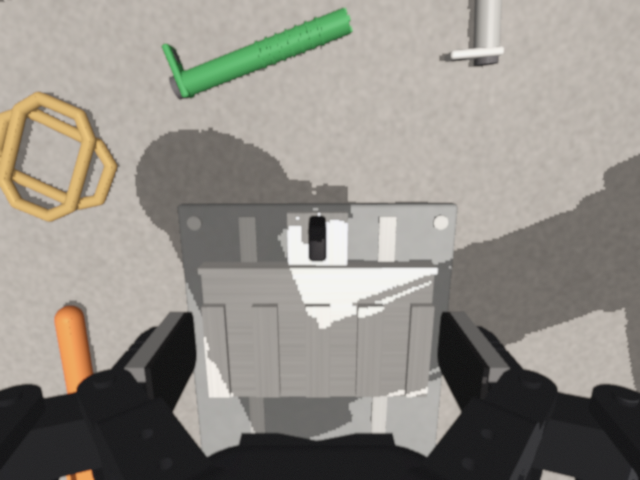

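Wrist view: the carriage is at the loading end with its tongue at the plate edge, row 212. The handle is at (318,238), back wall at row 268, ridge ends at row 304 and front edge at row 397. I'll compute the cradle pose from these.

```bash
python3 - <<'E'
from meas import *
f=grab('wrist')
for n,p,z in [('wallL',(200,267),.032),('wallR',(438,267),.032),('frontL',(208,397),.024),('frontR',(432,397),.024),('ridgeL',(228,304),.032),('ridge2',(266,304),.032),('ridge3',(316,304),.032),('ridge4',(368,304),.032),('ridge5',(410,304),.032),('plateTL',(180,206),.012),('plateTR',(456,206),.012),('handle',(317,227),.065),('handle bot',(317,217),.065),('handle near',(317,245),.065)]:
    print(n,ray(f,*p,z)[:2],dep(f,*p)[2])
im=f['color'].astype(int).sum(2)
print(im[325,195:445:2])
c=f['color'][205:270,300:340].astype(int).sum(2)
print((c<130).sum(1))
E
```

```text
wallL [0.6582 0.0597] 0.02599977187847069
wallR [0.4609 0.0539] 0.013180674181824947
frontL [0.6592 0.1912] 0.03254089594073578
frontR [0.4495 0.1851] 0.012495678146007994
ridgeL [0.636  0.0923] 0.02455857001919859
ridge2 [0.6037 0.0914] 0.024677373179673556
ridge3 [0.5611 0.0901] 0.023190850245596695
ridge4 [0.5168 0.0888] 0.02514939332889371
ridge5 [0.4811 0.0878] 0.02578926037940088
plateTL [0.6782 0.0128] 0.010124955997254437
plateTR [0.4453 0.0059] 0.0010422656336329106
handle [0.5626 0.0148] 0.0648594242485172
handle bot [0.5629 0.0074] 0.033191953187102885
handle near [0.5622 0.0283] 0.06649922487761017
[470 518 501 474 467 476 476 471 467 466 467 471 467 402 355 461 470 470
 470 470 469 469 469 469 469 470 467 468 473 470 469 476 476 470 470 465
 468 472 472 462 405 463 470 470 470 473 472 470 473 472 473 473 470 470
 470 472 470 470 479 475 491 671 716 721 722 722 688 525 479 472 470 470
 470 473 470 473 470 471 473 467 417 464 473 470 473 479 472 469 467 466
 473 470 470 466 467 468 467 467 467 467 467 465 465 465 465 461 373 399
 469 467 475 475 471 466 467 467 469 467 401 321 318 315 229  84  63]
[ 0  0  0  0  0  0  0  0  0  0  0  0  0  9 13 14 14 14 14 14 14 15 15 15
 15 15 15 15 15 15 15 15 15 15 15 15 15 14  0  0  0  0  0  0  0  0  0  0
  0  0  0  0  0  0  0  0  0  0  0  0  0  0  0  0  0]
```

```bash
python3 -c "
from h import *
print(go(.6075,-.3243,.18,-99.5))"
```

```text
[ 0.6836 -0.0667  0.0589  0.0626]
```

```bash
python3 -m inch '[[[0.684,-0.067,0.059,0.063],[0.684,-0.067,0.059,0.063],[0.684,-0.067,0.059,0.063],[0.684,-0.067,0.059,0.063],[0.684,-0.067,0.059,0.063],[0.684,-0.067,0.059,0.063],[0.684,-0.067,0.059,0.063],[0.684,-0.067,0.059,0.063]]]'; cat > wm.py <<'E'
from meas import *
import sys
st()
f=grab('wrist'); 
if len(sys.argv)>1: save(f,sys.argv[1])
P=cloud(f); m=((P[...,2]>.006)&(P[...,2]<.03)).astype(np.uint8)
c=f['color'].astype(int); m&=((c.max(2)-c.min(2))<40).astype(np.uint8)
m[400:]=0
m=cv2.morphologyEx(m,cv2.MORPH_OPEN,np.ones((3,3),np.uint8))
n,l,s,ce=cv2.connectedComponentsWithStats(m)
for i in range(1,n):
    if s[i,4]<1500: continue
    k=(l==i); Q=P[k][:,:2]; Z=P[k][:,2]
    d=np.linalg.svd(Q-Q.mean(0),full_matrices=False)[2][0]
    t=(Q-Q.mean(0))@d; e=(Q-Q.mean(0))@np.array([-d[1],d[0]])
    lo,hi=t.min(),t.max(); L,H=np.ptp(e[t<lo+.02]),np.ptp(e[t>hi-.02])
    if H>L: d=-d;t=-t;lo,hi=-hi,-lo
    q=Q[(t>lo+.025)&(t<hi-.005)]; c0=q.mean(0); dd=np.linalg.svd(q-c0,full_matrices=False)[2][0]; dd*=np.sign(dd@d)
    nn=np.array([-dd[1],dd[0]]); e=(q-c0)@nn; c0=c0+nn*(np.percentile(e,1)+np.percentile(e,99))/2
    tt=(Q-c0)@dd; h,tp=np.percentile(tt,.3),np.percentile(tt,99.7)
    print('px',s[i],'len %.4f wid %.4f top z %.4f'%(tp-h,np.ptp(np.percentile(e,[1,99])),np.percentile(Z,95)),'mid(from tip)',c0+dd*(tp-.085),'mid(from head)',c0+dd*(h+.06),'yaw %.1f'%np.degrees(np.arctan2(dd[1],dd[0])))
E
python3 wm.py w3.png
```

```text
time: 7.88
tool_pos: [0.6081, -0.3238, 0.1801]
orientation: [3.139, 0.0, -1.738]
contact_force: [-0.3, 0.4, 1.3]
gripper_width: 1.001
grasp_force: 0.0
t7.88 p [ 0.6081 -0.3238  0.1801] rpy [179.8   0.  -99.6] q6 0.04 F [-0.3  0.4  1.3] w 1.001 g 0.0
px [ 455   44  117  190 6116] len 0.1439 wid 0.0185 top z 0.0209 mid(from tip) [ 0.448  -0.3495] mid(from head) [ 0.4485 -0.3505] yaw -64.3
px [ 306  130   55  186 4750] len 0.1428 wid 0.0189 top z 0.0211 mid(from tip) [ 0.6036 -0.3341] mid(from head) [ 0.6039 -0.3319] yaw 80.6
px [ 507  275   39   99 2421] len 0.0879 wid 0.0194 top z 0.0209 mid(from tip) [ 0.4446 -0.1653] mid(from head) [ 0.4506 -0.2221] yaw -83.9
```

View pics/w3.png

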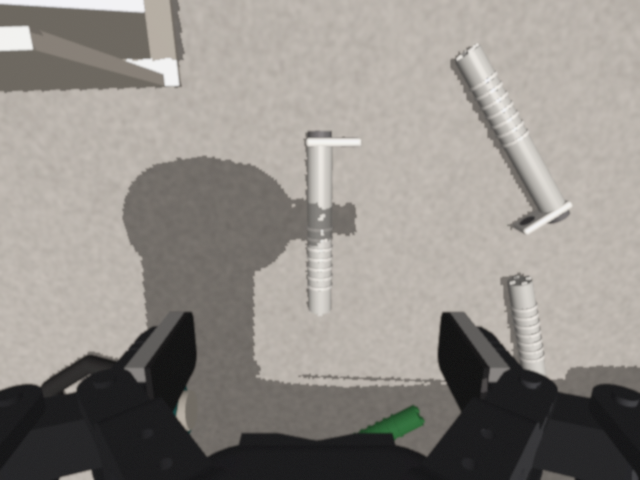

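Wrist view: screw A runs from head (319,135) to teeth (319,312), C is at (512,135) and B at (525,320). Lengths of 143-144 mm, 19 mm width and 21 mm top height match the spec. The wrist measurements beat the blurred top ones, so I'll grip A with them.

```bash
python3 -c "
from h import *
print(go(.6038,-.333,.006,-99.4))"
```

```text
[ 0.0207  0.006   0.3496 -0.0006]
```

```bash
python3 -m inch '[[[0.02,0.006,0.1,0],[0.02,0.006,0.2,0],[0.02,0.006,0.3,0],[0.02,0.006,0.348,0],[0.02,0.006,0.348,0],[0.02,0.006,0.348,0]]]' -1 && python3 -m inch '[[[0,0,0,0],[0,0,0,0],[0,0,0,0],[0,0,0,0],[0,0,0,0],[0,0,0,0]]]' 1 70 && python3 -m inch '[[[0,0,-0.05,0],[0,0,-0.1,0],[0,0,-0.2,0],[0,0,-0.2,0],[0,0,-0.2,0]]]'; python3 wm.py; python3 -c "
from h import *
print(go(.629,.1328,.12,-88.1))"
```

```text
time: 8.68
tool_pos: [0.6054, -0.3331, 0.0094]
orientation: [-3.14, -0.0, -1.736]
contact_force: [0.1, -0.5, -0.1]
gripper_width: 0.998
grasp_force: 0.0
time: 9.43
tool_pos: [0.6045, -0.3337, 0.0085]
orientation: [-3.141, -0.0, -1.737]
contact_force: [0.1, 0.4, 5.2]
gripper_width: 0.21
grasp_force: 70.4
time: 10.05
tool_pos: [0.6037, -0.3332, 0.1072]
orientation: [3.141, 0.001, -1.738]
contact_force: [0.1, -0.1, -2.0]
gripper_width: 0.212
grasp_force: 69.6
t10.05 p [ 0.6037 -0.3332  0.1072] rpy [180.    0.  -99.6] q6 0.06 F [ 0.1 -0.1 -2. ] w 0.212 g 69.6
px [  20    0  105   95 2427] len 0.0489 wid 0.0267 top z 0.0278 mid(from tip) [ 0.6656 -0.4206] mid(from head) [ 0.75   -0.4665] yaw -28.5
px [  493    37   147   244 10487] len 0.1441 wid 0.0182 top z 0.0209 mid(from tip) [ 0.4483 -0.3496] mid(from head) [ 0.4487 -0.3505] yaw -64.3
px [ 551  329   42   71 2337] len 0.0486 wid 0.0179 top z 0.0208 mid(from tip) [ 0.4427 -0.1657] mid(from head) [ 0.4567 -0.2612] yaw -81.6
[-0.9274  0.1041 -0.0271 -0.0637]
```

```bash
python3 -m inch '[[[-0.1,0.01,-0.02,-0.01],[-0.2,0.02,-0.027,-0.03],[-0.3,0.03,-0.027,-0.05],[-0.4,0.045,-0.027,-0.064],[-0.5,0.056,-0.027,-0.064],[-0.6,0.067,-0.027,-0.064],[-0.7,0.08,-0.027,-0.064],[-0.8,0.09,-0.027,-0.064],[-0.927,0.104,-0.027,-0.064],[-0.927,0.104,-0.027,-0.064],[-0.927,0.104,-0.027,-0.064]]]'; python3 -c "
from h import *
st();f=grab('wrist');save(f,'w4.png');print(go(.629,.1328,.06,-88.1))"
```

```text
time: 11.48
tool_pos: [0.6288, 0.1323, 0.1197]
orientation: [3.139, -0.001, -1.535]
contact_force: [-0.2, -0.8, -1.8]
gripper_width: 0.212
grasp_force: 69.6
t11.47 p [0.6288 0.1323 0.1197] rpy [ 1.798e+02 -1.000e-01 -8.800e+01] q6 -0.47 F [-0.2 -0.8 -1.8] w 0.212 g 69.6
[-0.0025 -0.0003  0.12    0.0004]
```

View pics/w4.png

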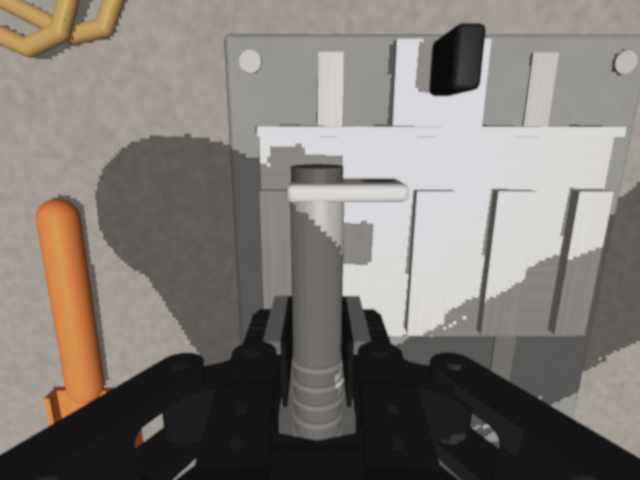

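Wrist view: the screw hangs straight with its hanger to -x. Ridge ends on row 190 span columns 413-453, 493-533 and 575-612. I'll use those edges to locate the groove centres precisely.

```bash
python3 - <<'E'
from meas import *
f=grab('wrist'); g=cv2.cvtColor(f['color'],cv2.COLOR_RGB2GRAY).astype(int)
for r in (188,189,190,191,192): print(r,g[r,400:640:4])
for n,u in [('r3L +11',413),('r3R -11',453),('r4L -35',493),('r4R -57',533),('r5L -81',575),('r5R -100',612)]:
    p=ray(f,u,191,.032); print(n,p[:2], 'cradle x', (p[0]-(.0334*(-.030)*-1) if 0 else p[0]-float(n.split()[1])*.001*.9994-.030*.033))
print('wall',ray(f,258,128,.032),ray(f,626,128,.032))
E
```

```text
188 [209 207 196 217 215 216 215 216 216 215 216 216 216 216 217 217 217 217
 217 217 217 217 217 207 206 206 206 209 215 215 215 215 215 216 217 216
 217 216 217 216 216 216 209 181 188 205 205 206 205 205 205 178 149 148
 148 149 162 158 137  98]
189 [214 213 194 215 205 206 205 206 206 206 206 207 207 211 217 217 217 217
 217 217 217 217 217 184 179 179 180 187 205 205 205 205 206 214 216 216
 216 216 217 216 216 216 205 146 156 179 179 179 179 178 178 166 148 149
 148 152 161 157 121  95]
190 [216 215 193 210 175 177 177 177 177 177 180 181 181 196 216 217 217 217
 217 217 217 217 217 151 137 141 141 152 176 176 176 176 179 202 215 217
 216 216 216 216 217 216 203 117 123 140 140 140 140 140 139 145 144 150
 148 153 161 151 108  94]
191 [217 216 193 205 130 154 154 154 155 155 157 159 158 177 215 217 217 217
 216 217 217 217 217 131 102 138 139 143 154 153 153 153 156 184 212 216
 216 217 216 216 216 216 199  97  98 130 138 139 139 138 137 144 151 160
 148 155 159 138  97  93]
192 [217 215 192 204 114 179 179 179 179 178 179 179 179 185 214 217 217 217
 217 217 217 217 217 124  85 175 176 177 178 178 178 177 179 186 212 216
 216 216 216 216 217 216 188  85  86 163 176 176 176 175 174 175 177 179
 148 157 157 125  93  93]
r3L +11 [0.5748 0.0936] cradle x 0.5628380004976099
r3R -11 [0.5521 0.0928] cradle x 0.5621500408060848
r4L -35 [0.5295 0.0921] cradle x 0.5634526392506906
r4R -57 [0.5068 0.0913] cradle x 0.5627481913369587
r5L -81 [0.4829 0.0905] cradle x 0.5628991009629666
r5R -100 [0.4619 0.0898] cradle x 0.5608829329417307
wall [0.6624 0.0622 0.032 ] [0.4623 0.0554 0.032 ]
```

```bash
python3 - <<'E'
from meas import *
f=grab('wrist'); 
for r in (235,290): print(ray(f,317.2,r,.122)[:2], f['s']['tool_pos'], [ (u,f['color'][r,u].tolist()) for u in (288,290,292,294,340,342,344,346)])
st()
print(go(.630,.1320,.0355,-88.1))
E
```

```text
[0.6295 0.0974] [0.6291 0.1312 0.1203] [(288, [137, 133, 129]), (290, [113, 111, 107]), (292, [86, 84, 81]), (294, [90, 87, 84]), (340, [149, 146, 142]), (342, [131, 128, 123]), (344, [131, 127, 123]), (346, [136, 133, 128])]
[0.6288 0.1185] [0.6291 0.1312 0.1203] [(288, [136, 132, 128]), (290, [129, 125, 121]), (292, [92, 90, 87]), (294, [87, 85, 83]), (340, [91, 88, 86]), (342, [156, 154, 149]), (344, [214, 212, 208]), (346, [217, 216, 214])]
t11.62 p [0.6293 0.1309 0.1207] rpy [179.9  -0.  -88.1] q6 -0.47 F [ 0.4 -0.4 -2.3] w 0.210 g 69.6
[-0.0021 -0.0014  0.1703  0.    ]
```

```bash
python3 -m inch '[[[-0.002,-0.0024,0.06,0],[-0.002,-0.0024,0.12,0],[-0.002,-0.0024,0.14,0],[-0.002,-0.0024,0.155,0],[-0.002,-0.0024,0.165,0],[-0.002,-0.0024,0.17,0],[-0.002,-0.0024,0.17,0]]]'; python3 -c "
from h import *
st();f=grab('wrist');save(f,'w5.png')"
```

```text
time: 12.5
tool_pos: [0.6311, 0.1334, 0.0367]
orientation: [-3.141, 0.0, -1.536]
contact_force: [0.3, -0.4, -0.7]
gripper_width: 0.208
grasp_force: 69.5
t12.50 p [0.6311 0.1334 0.0367] rpy [-180.    0.  -88.] q6 -0.48 F [ 0.3 -0.4 -0.7] w 0.208 g 69.5
```

View pics/w5.png

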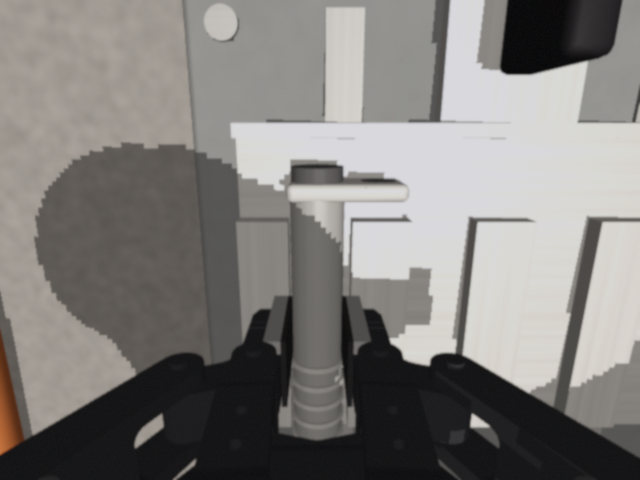

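The tube (columns 291-343) sits between the ridge edges (288 and 350), so it is about 1 mm off centre. Lowering and releasing.

```bash
python3 -m inch '[[[0,0.001,0.004,0],[0,0.001,0.007,0],[0,0.001,0.007,0]]]' && python3 -m inch '[[[0,0,0,0],[0,0,0,0],[0,0,0,0]]]' 0.3; python3 -m inch '[[[0,0,-0.02,0],[0,0,-0.06,0],[0,0,-0.16,0],[0,0,-0.28,0],[0,0,-0.28,0],[0,0,-0.28,0]]]'; python3 -c "
from h import *
st();f=grab('wrist');save(f,'w6.png');P=cloud(f);
print(go(.448,-.35,.18,-64.3))"
```

```text
time: 12.92
tool_pos: [0.6302, 0.1333, 0.0327]
orientation: [3.141, -0.0, -1.536]
contact_force: [-0.0, 0.5, -1.6]
gripper_width: 0.211
grasp_force: 69.5
time: 13.3
tool_pos: [0.6305, 0.1333, 0.033]
orientation: [-3.141, 0.0, -1.536]
contact_force: [0.3, 0.2, 0.7]
gripper_width: 0.352
grasp_force: 0.0
time: 14.05
tool_pos: [0.6303, 0.1334, 0.1736]
orientation: [-3.14, 0.001, -1.536]
contact_force: [-0.2, 0.2, -0.9]
gripper_width: 0.352
grasp_force: 0.0
t14.05 p [0.6303 0.1334 0.1736] rpy [-1.799e+02  1.000e-01 -8.800e+01] q6 -0.48 F [-0.2  0.2 -0.9] w 0.352 g 0.0
[ 0.9531  0.3967 -0.0149 -0.1318]
```

View pics/w6.png

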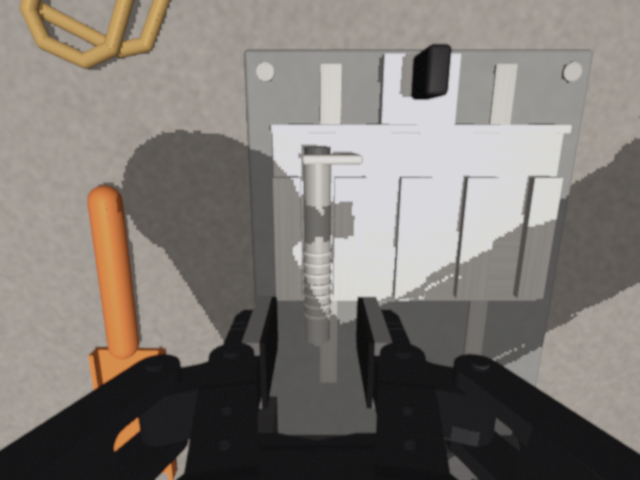

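Screw A lies in the +69 groove, with its teeth past the front edge (317,340) and its head in the trough. Next is screw C.

```bash
python3 -m inch '[[[0.1,0.04,-0.01,0],[0.95,0.396,-0.012,-0.13],[0.95,0.396,-0.012,-0.13],[0.95,0.396,-0.012,-0.13],[0.95,0.396,-0.012,-0.13],[0.95,0.396,-0.012,-0.13],[0.95,0.396,-0.012,-0.13],[0.95,0.396,-0.012,-0.13],[0.95,0.396,-0.012,-0.13],[0.95,0.396,-0.012,-0.13],[0.95,0.396,-0.012,-0.13]]]' -1; python3 wm.py; python3 -c "
from h import *
print(go(.4484,-.35,.006,-64.3))"
```

```text
time: 15.48
tool_pos: [0.4486, -0.3478, 0.1779]
orientation: [3.141, 0.001, -1.128]
contact_force: [-0.7, 0.0, 0.4]
gripper_width: 1.001
grasp_force: 0.0
t15.47 p [ 0.4486 -0.3478  0.1779] rpy [179.9   0.1 -64.6] q6 0.76 F [-0.7  0.   0.4] w 1.001 g 0.0
px [ 281  103   51  193 5131] len 0.1438 wid 0.0186 top z 0.0210 mid(from tip) [ 0.4474 -0.3498] mid(from head) [ 0.4479 -0.3509] yaw -64.1
px [ 224  320   47   80 1887] len 0.0761 wid 0.0197 top z 0.0210 mid(from tip) [ 0.4439 -0.1654] mid(from head) [ 0.4514 -0.2338] yaw -83.7
[ 0.0039  0.0031  0.3444 -0.0016]
```

```bash
python3 -m inch '[[[0.004,0.002,0.1,-0.002],[0.004,0.002,0.2,-0.002],[0.004,0.002,0.3,-0.002],[0.004,0.002,0.343,-0.002],[0.004,0.002,0.343,-0.002],[0.004,0.002,0.343,-0.002]]]' -1 && python3 -m inch '[[[0,0,0,0],[0,0,0,0],[0,0,0,0],[0,0,0,0],[0,0,0,0],[0,0,0,0]]]' 1 70 && python3 -m inch '[[[0,0,-0.05,0],[0,0,-0.1,0],[0,0,-0.24,0],[0,0,-0.24,0],[0,0,-0.24,0]]]'; python3 -c "
from h import *
st();print(go(.539,.1300,.13,91.9))"
```

```text
time: 16.27
tool_pos: [0.45, -0.3503, 0.0083]
orientation: [-3.141, -0.001, -1.12]
contact_force: [0.5, 0.1, -0.0]
gripper_width: 1.003
grasp_force: 0.0
time: 17.02
tool_pos: [0.4491, -0.3507, 0.008]
orientation: [-3.141, -0.001, -1.121]
contact_force: [-1.7, 1.0, 4.5]
gripper_width: 0.209
grasp_force: 69.2
time: 17.65
tool_pos: [0.4489, -0.3504, 0.1277]
orientation: [-3.14, -0.001, -1.122]
contact_force: [-0.4, -0.1, -1.3]
gripper_width: 0.212
grasp_force: 68.7
t17.65 p [ 0.4489 -0.3504  0.1277] rpy [-179.9   -0.   -64.3] q6 0.77 F [-0.4 -0.1 -1.3] w 0.212 g 68.7
[-0.7875 -0.5793 -0.0047 -0.8677]
```

```bash
python3 -m inch '[[[-0.1,-0.07,0,-0.05],[-0.2,-0.14,0,-0.1],[-0.3,-0.21,0,-0.15],[-0.4,-0.29,0,-0.2],[-0.5,-0.36,0,-0.25],[-0.6,-0.43,0,-0.3],[-0.7,-0.5,0,-0.35],[-0.78,-0.57,0,-0.4],[-0.787,-0.579,0,-0.45],[-0.787,-0.579,0,-0.5],[-0.787,-0.579,0,-0.55],[-0.787,-0.579,0,-0.6]]]'; python3 -c "
from h import *
st();print(go(.5383,.1300,.06,91.9))"
```

```text
time: 19.15
tool_pos: [0.5375, 0.1291, 0.125]
orientation: [-3.14, 0.004, 0.768]
contact_force: [-0.8, -0.2, -2.4]
gripper_width: 0.211
grasp_force: 68.8
t19.15 p [0.5375 0.1291 0.125 ] rpy [-179.9    0.2   44. ] q6 1.75 F [-0.8 -0.2 -2.4] w 0.211 g 68.8
[ 2.40e-03 -1.00e-04  1.30e-01 -2.66e-01]
```

```bash
python3 -m inch '[[[0,0,0,-0.05],[0,0,0,-0.1],[0,0,0,-0.15],[0,0,0,-0.2],[0,0,0,-0.266],[0,0,0,-0.266],[0,0,0,-0.266]]]'; python3 -c "
from h import *
st();print(go(.5383,.1300,.0365,91.9))
f=grab('wrist');save(f,'w7.png')
g=cv2.cvtColor(f['color'],cv2.COLOR_RGB2GRAY).astype(int)"
```

```text
time: 20.02
tool_pos: [0.5382, 0.1294, 0.1262]
orientation: [-3.14, 0.001, 1.595]
contact_force: [-0.5, 1.1, -1.8]
gripper_width: 0.211
grasp_force: 68.8
t20.02 p [0.5382 0.1294 0.1262] rpy [-179.9    0.    91.4] q6 2.58 F [-0.5  1.1 -1.8] w 0.211 g 68.8
[ 0.0013  0.0002  0.1795 -0.0027]
```

```bash
python3 -m inch '[[[0.001,0,0.06,-0.003],[0.001,0,0.12,-0.003],[0.001,0,0.15,-0.003],[0.001,0,0.165,-0.003],[0.001,0,0.178,-0.003],[0.001,0,0.178,-0.003],[0.001,0,0.178,-0.003]]]'; python3 -c "
from h import *
st();f=grab('wrist');save(f,'w8.png')"
```

```text
time: 20.95
tool_pos: [0.5391, 0.1304, 0.0389]
orientation: [3.141, -0.0, 1.609]
contact_force: [0.2, 0.3, -1.2]
gripper_width: 0.215
grasp_force: 68.9
t20.95 p [0.5391 0.1304 0.0389] rpy [179.9  -0.   92.2] q6 2.59 F [ 0.2  0.3 -1.2] w 0.215 g 68.9
```

View pics/w8.png

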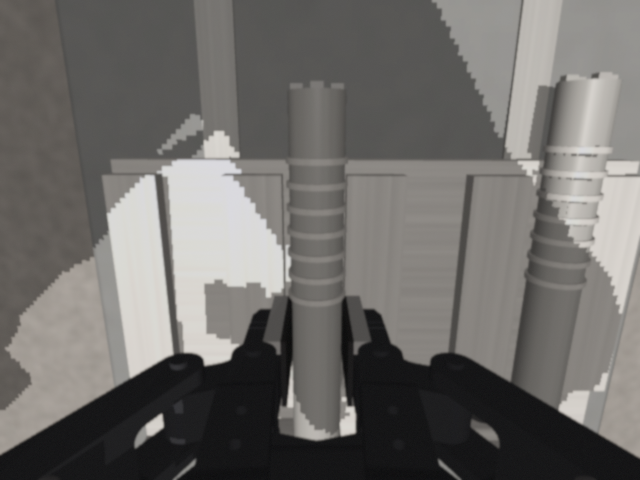

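The tube (columns 289-346) is centred in groove -23, whose ridge edges are at 284 and 348, with its teeth past the edge. Lowering and releasing, then on to B.

```bash
python3 -m inch '[[[0,0.001,0.004,0],[0,0.001,0.008,0],[0,0.001,0.011,0],[0,0.001,0.011,0]]]' && python3 -m inch '[[[0,0,0,0],[0,0,0,0],[0,0,0,0]]]' 0.3; python3 -m inch '[[[0,0,-0.02,0],[0,0,-0.06,0],[0,0,-0.16,0],[0,0,-0.28,0],[0,0,-0.28,0],[0,0,-0.28,0]]]'; python3 -c "
from h import *
st();print(go(.4448,-.167,.18,-83.8))"
```

```text
time: 21.5
tool_pos: [0.5392, 0.1302, 0.0327]
orientation: [-3.141, 0.0, 1.609]
contact_force: [-0.1, -0.7, -0.9]
gripper_width: 0.212
grasp_force: 68.9
time: 21.88
tool_pos: [0.5393, 0.1302, 0.0329]
orientation: [3.141, -0.0, 1.609]
contact_force: [-0.0, 0.4, 0.4]
gripper_width: 0.348
grasp_force: 0.0
time: 22.62
tool_pos: [0.539, 0.1302, 0.1735]
orientation: [3.141, -0.001, 1.608]
contact_force: [-1.0, 0.1, -0.2]
gripper_width: 0.345
grasp_force: 0.0
t22.62 p [0.539  0.1302 0.1735] rpy [ 1.80e+02 -1.00e-01  9.21e+01] q6 2.59 F [-1.   0.1 -0.2] w 0.345 g 0.0
[-0.5868 -0.2106 -0.0131  0.9775]
```

```bash
python3 -m inch '[[[-0.1,-0.04,0,0.05],[-0.3,-0.1,0,0.1],[-0.4,-0.15,0,0.15],[-0.587,-0.211,-0.012,0.2],[-0.587,-0.211,-0.012,0.25],[-0.587,-0.211,-0.012,0.3],[-0.587,-0.211,-0.012,0.35],[-0.587,-0.211,-0.012,0.4],[-0.587,-0.211,-0.012,0.45],[-0.587,-0.211,-0.012,0.5],[-0.587,-0.211,-0.012,0.55],[-0.587,-0.211,-0.012,0.6]]]' -1; python3 -m inch '[[[0,0,0,0.05],[0,0,0,0.1],[0,0,0,0.15],[0,0,0,0.2],[0,0,0,0.25],[0,0,0,0.3],[0,0,0,0.35],[0,0,0,0.378],[0,0,0,0.378]]]'; python3 wm.py; python3 -c "
from h import *
print(go(.4448,-.167,.006,-83.8))"
```

```text
time: 24.12
tool_pos: [0.4439, -0.1671, 0.1775]
orientation: [3.141, 0.003, -0.282]
contact_force: [-1.1, -0.5, 0.5]
gripper_width: 0.999
grasp_force: 0.0
time: 25.25
tool_pos: [0.4441, -0.1671, 0.1777]
orientation: [3.139, 0.0, -1.463]
contact_force: [0.3, -0.1, -0.1]
gripper_width: 1.0
grasp_force: 0.0
t25.25 p [ 0.4441 -0.1671  0.1777] rpy [179.9   0.  -83.8] q6 0.05 F [ 0.3 -0.1 -0.1] w 1.000 g 0.0
px [ 278  109   52  192 5088] len 0.1439 wid 0.0188 top z 0.0211 mid(from tip) [ 0.4437 -0.1646] mid(from head) [ 0.4438 -0.1656] yaw -83.9
[-0.000e+00 -1.100e-03  3.439e-01  2.000e-04]
```

```bash
python3 -m inch '[[[-0.004,0,0.1,0],[-0.004,0,0.2,0],[-0.004,0,0.3,0],[-0.004,0,0.342,0],[-0.004,0,0.342,0],[-0.004,0,0.342,0]]]' -1 && python3 -m inch '[[[0,0,0,0],[0,0,0,0],[0,0,0,0],[0,0,0,0],[0,0,0,0],[0,0,0,0]]]' 1 70 && python3 -m inch '[[[0,0,-0.05,0],[0,0,-0.1,0],[0,0,-0.24,0],[0,0,-0.24,0],[0,0,-0.24,0]]]'; python3 -c "
from h import *
st();print(go(.4925,.1287,.13,91.9))"
```

```text
time: 26.05
tool_pos: [0.4452, -0.1652, 0.0084]
orientation: [-3.141, -0.0, -1.463]
contact_force: [0.2, -0.5, 0.5]
gripper_width: 1.001
grasp_force: 0.0
time: 26.8
tool_pos: [0.4449, -0.1652, 0.0084]
orientation: [-3.141, -0.0, -1.464]
contact_force: [-2.0, 1.1, 8.2]
gripper_width: 0.216
grasp_force: 69.0
time: 27.42
tool_pos: [0.4447, -0.165, 0.1281]
orientation: [-3.14, 0.0, -1.464]
contact_force: [-0.7, 0.1, -2.1]
gripper_width: 0.212
grasp_force: 69.1
t27.43 p [ 0.4447 -0.165   0.1281] rpy [-179.9    0.   -83.9] q6 0.05 F [-0.7  0.1 -2.1] w 0.212 g 69.1
[-0.5738 -0.1576 -0.0038 -0.9766]
```

```bash
python3 -m inch '[[[-0.05,-0.01,0,-0.05],[-0.1,-0.03,0,-0.1],[-0.15,-0.04,0,-0.15],[-0.2,-0.06,0,-0.2],[-0.27,-0.08,0,-0.25],[-0.34,-0.09,0,-0.3],[-0.4,-0.11,0,-0.35],[-0.46,-0.13,0,-0.4],[-0.52,-0.145,0,-0.45],[-0.574,-0.157,0,-0.5],[-0.574,-0.157,0,-0.55],[-0.574,-0.157,0,-0.6]]]'; python3 -m inch '[[[0,0,0,-0.05],[0,0,0,-0.1],[0,0,0,-0.15],[0,0,0,-0.2],[0,0,0,-0.25],[0,0,0,-0.3],[0,0,0,-0.35],[0,0,0,-0.377],[0,0,0,-0.377]]]'; python3 -c "
from h import *
st();print(go(.4925,.1287,.0365,91.9))"
```

```text
time: 28.92
tool_pos: [0.4908, 0.1284, 0.1254]
orientation: [3.141, 0.004, 0.427]
contact_force: [0.3, -0.4, -0.9]
gripper_width: 0.208
grasp_force: 69.0
time: 30.05
tool_pos: [0.4911, 0.128, 0.126]
orientation: [-3.139, 0.002, 1.604]
contact_force: [0.3, 0.1, -1.5]
gripper_width: 0.21
grasp_force: 69.0
t30.05 p [0.4911 0.128  0.126 ] rpy [-1.798e+02  1.000e-01  9.190e+01] q6 2.53 F [ 0.3  0.1 -1.5] w 0.210 g 69.0
[0.0012 0.0028 0.1789 0.0002]
```

```bash
python3 -m inch '[[[0.001,0.003,0.06,0],[0.001,0.003,0.12,0],[0.001,0.003,0.15,0],[0.001,0.003,0.165,0],[0.001,0.003,0.178,0],[0.001,0.003,0.178,0],[0.001,0.003,0.178,0]]]'; python3 -c "
from h import *
st();f=grab('wrist');save(f,'w9.png');g=cv2.cvtColor(f['color'],cv2.COLOR_RGB2GRAY).astype(int)
for r in (165,172,178,190,210): print(r,list(enumerate(g[r,270:370:3]*1))and g[r,270:370:3])
"
```

```text
time: 30.92
tool_pos: [0.494, 0.1294, 0.0394]
orientation: [3.141, -0.001, 1.605]
contact_force: [0.5, 0.3, -0.6]
gripper_width: 0.212
grasp_force: 69.0
t30.93 p [0.494  0.1294 0.0394] rpy [179.9  -0.   92. ] q6 2.53 F [ 0.5  0.3 -0.6] w 0.212 g 69.0
165 [144 143 144 144 144 144 123  94 105 109 113 115 118 120 123 125 125 122
 120 119 114 111 107 100  91 132 145 145 145 145 146 145 145 145]
172 [142 142 142 143 143 143 132  94 103 108 111 113 116 118 120 121 123 120
 118 115 111 109 105 100  92 133 143 144 143 144 144 144 144 144]
178 [134 137 138 108 138 137 115  94 103 108 110 113 116 118 120 123 123 120
 118 115 111 110 105  99  90 108 135 141 140 139 139 137 137 138]
190 [141 143 145 115 139 141 132  93 103 109 113 115 119 123 124 126 127 125
 122 119 113 111 106  98  91 135 143 147 147 145 146 144 143 145]
210 [140 142 144 123 134 139 125 116 126 131 135 136 136 140 143 143 144 143
 143 142 138 132 128 124 115 130 143 147 145 144 144 142 143 145]
```

Left ridge edge is at column 279, against 284 when C was centred, so the tube is about 2 mm too far +x. I'll shift it and lower.

```bash
python3 -m inch '[[[0,-0.0036,0,0],[0,-0.0036,0.002,0],[0,-0.0036,0.002,0]]]'; python3 -c "
from h import *
st();f=grab('wrist');g=cv2.cvtColor(f['color'],cv2.COLOR_RGB2GRAY).astype(int)
for r in (178,190,210): print(r,g[r,270:370:2])
save(f,'w10.png')"
```

```text
time: 31.35
tool_pos: [0.4917, 0.1291, 0.0378]
orientation: [-3.142, -0.0, 1.605]
contact_force: [-0.6, -0.4, -1.4]
gripper_width: 0.209
grasp_force: 69.0
t31.35 p [0.4917 0.1291 0.0378] rpy [-180.   -0.   92.] q6 2.53 F [-0.6 -0.4 -1.4] w 0.209 g 69.0
178 [143 140 137 138 139 141 140 121 116 114  92  97 103 108 109 111 112 114
 117 118 118 120 121 123 122 121 119 118 117 114 110 111 108 105 101  96
  90 103 127 131 109 136 139 142 144 144 142 141 142 142]
190 [146 144 140 141 142 144 145 129 123 130  96  97 103 108 110 113 114 117
 118 121 123 124 125 126 126 126 123 122 120 117 114 112 109 105 101  96
  91 116 140 130 112 140 142 146 148 147 145 145 145 146]
210 [146 144 140 140 141 143 144 135 108 123 115 120 126 130 133 135 136 136
 137 138 140 143 143 143 143 143 142 143 142 141 138 134 130 128 126 121
 114 122 134 117 121 140 142 146 147 145 144 144 144 143]
```

```bash
python3 -m inch '[[[0,0,0.004,0],[0,0,0.009,0],[0,0,0.009,0]]]' && python3 -m inch '[[[0,0,0,0],[0,0,0,0],[0,0,0,0]]]' 0.3; python3 -m inch '[[[0,0,-0.02,0],[0,0,-0.06,0],[0,0,-0.16,0],[0,0,-0.3,0],[0,0,-0.4,0],[0,0,-0.4,0]]]'; python3 - <<'E'
from meas import *
st()
f=grab('wrist');save(f,'w11.png')
P=cloud(f); print('z profile of screws'); 
m=(P[...,2]>.038)&(P[...,2]<.05)
n,l,s,ce=cv2.connectedComponentsWithStats(m.astype(np.uint8))
for i in range(1,n):
    if s[i,4]>300:
        Q=P[l==i]; print(s[i],Q.min(0),Q.max(0),np.percentile(Q[:,2],[50,95]))
print(go(.565,.02,.16,91.9),go(.565,.02,.16,-88.1))
E
```

```text
time: 31.78
tool_pos: [0.4916, 0.129, 0.033]
orientation: [-3.141, 0.0, 1.605]
contact_force: [-0.1, 0.3, -1.8]
gripper_width: 0.208
grasp_force: 69.0
time: 32.15
tool_pos: [0.4919, 0.1292, 0.0335]
orientation: [3.141, -0.0, 1.605]
contact_force: [-0.3, 0.4, 0.0]
gripper_width: 0.352
grasp_force: 0.0
time: 32.9
tool_pos: [0.4941, 0.1302, 0.2394]
orientation: [3.132, -0.005, 1.606]
contact_force: [0.8, 0.4, -0.3]
gripper_width: 0.351
grasp_force: 0.0
t32.90 p [0.4941 0.1302 0.2394] rpy [179.5  -0.3  92. ] q6 2.53 F [ 0.8  0.4 -0.3] w 0.351 g 0.0
z profile of screws
[ 433  108   62  172 3760] [0.601  0.0752 0.038 ] [0.6402 0.2199 0.0467] [0.0431 0.0451]
[ 278  112   46  172 3745] [0.4632 0.0676 0.038 ] [0.5021 0.212  0.0465] [0.043 0.045]
[ 332  113   50  172 3727] [0.5107 0.0679 0.038 ] [0.5498 0.2129 0.0473] [0.043  0.0451]
[-0.2242  0.1371  0.1529  0.0005] [-0.2242  0.1371  0.1529 -0.9995]
```

View pics/w11.png

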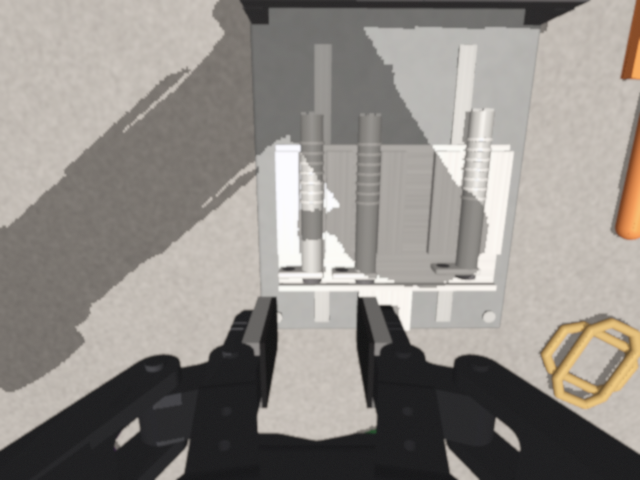

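All three screws lie flat, with tops at 44-45 mm against 44 mm expected. Their heads are in the trough and their teeth stick past the edge (rows 108-112) towards the bridge. Now to push the carriage home by its handle.

```bash
python3 -m inch '[[[-0.1,0.06,0,0],[-0.214,0.141,0.1,0],[-0.214,0.141,0.153,0],[-0.214,0.141,0.153,0],[-0.214,0.141,0.153,0],[-0.214,0.141,0.153,0]]]' -1; python3 -c "
from h import *
st();f=grab('wrist');P=cloud(f);m=(P[...,2]>.055)&(P[...,2]<.07)
n,l,s,c=cv2.connectedComponentsWithStats(m.astype(np.uint8))
for i in range(1,n):
  if s[i,4]>200: print(s[i],P[l==i].min(0),P[l==i].max(0))
print(go(.565,.024,.036,91.9))"
```

```text
time: 33.7
tool_pos: [0.5664, 0.0254, 0.1583]
orientation: [3.139, -0.001, 1.607]
contact_force: [0.7, 0.5, 0.5]
gripper_width: 0.999
grasp_force: 0.0
t33.70 p [0.5664 0.0254 0.1583] rpy [179.9  -0.   92. ] q6 2.79 F [0.7 0.5 0.5] w 0.999 g 0.0
[ 302  215   23   48 1052] [0.55664858 0.01528965 0.05501972] [0.57079926 0.0432016  0.06771598]
[-0.0029 -0.0029  0.2446  0.0008]
```

```bash
python3 -m inch '[[[0.005,-0.005,0.1,0],[0.005,-0.005,0.2,0],[0.005,-0.005,0.245,0],[0.005,-0.005,0.245,0],[0.005,-0.005,0.245,0]]]' && python3 -m inch '[[[0,0,0,0],[0,0,0,0],[0,0,0,0],[0,0,0,0],[0,0,0,0],[0,0,0,0]]]' 1 40 && python3 -m inch '[[[0.01,0,0,0],[0.02,0,0,0],[0.03,0,0,0],[0.04,0,0,0],[0.05,0,0,0],[0.06,0,0,0],[0.07,0,0,0],[0.08,0,0,0],[0.09,0,0,0],[0.1,0,0,0],[0.11,0,0,0],[0.12,0,0,0]]]'
```

```text
time: 34.38
tool_pos: [0.5644, 0.0277, 0.036]
orientation: [3.139, -0.001, 1.606]
contact_force: [0.8, 0.4, -0.1]
gripper_width: 0.996
grasp_force: 0.0
time: 35.12
tool_pos: [0.5645, 0.0272, 0.0348]
orientation: [3.14, -0.0, 1.606]
contact_force: [5.1, -0.4, 0.8]
gripper_width: 0.158
grasp_force: 45.3
time: 36.62
tool_pos: [0.5625, 0.087, 0.0348]
orientation: [3.14, -0.0, 1.606]
contact_force: [7.2, -2.4, 1.3]
gripper_width: 0.159
grasp_force: 45.3
```

Moved 60 mm with about 20 mm left, so I'll finish slowly against the stop.

```bash
python3 -m inch '[[[0.008,0,0,0],[0.016,0,0,0],[0.024,0,0,0],[0.03,0,0,0],[0.036,0,0,0],[0.04,0,0,0]]]'; python3 -m inch '[[[0.004,0,0,0],[0.008,0,0,0],[0.008,0,0,0]]]'
```

```text
time: 37.38
tool_pos: [0.5618, 0.1071, 0.0348]
orientation: [3.14, -0.0, 1.606]
contact_force: [6.6, -3.4, 0.4]
gripper_width: 0.153
grasp_force: 45.3
time: 37.75
tool_pos: [0.5617, 0.1072, 0.0348]
orientation: [3.141, 0.004, 1.605]
contact_force: [13.6, -23.1, 1.9]
gripper_width: 0.158
grasp_force: 45.3
```

Against the stop: 80 mm of total travel, then 23 N. Releasing, then over to the knob.

```bash
python3 -m inch '[[[0,0,0,0],[0,0,0,0],[0,0,0,0],[0,0,-0.1,0],[0,0,-0.25,0],[0,0,-0.4,0],[0,0,-0.4,0],[0,0,-0.4,0]]]' -1; python3 -c "
from h import *
st();print(go(.4905,.313,.22,-22))"
```

```text
time: 38.75
tool_pos: [0.5612, 0.1118, 0.237]
orientation: [3.137, -0.002, 1.606]
contact_force: [0.1, -0.4, -0.9]
gripper_width: 1.002
grasp_force: 0.0
t38.75 p [0.5612 0.1118 0.237 ] rpy [ 1.798e+02 -1.000e-01  9.200e+01] q6 2.64 F [ 0.1 -0.4 -0.9] w 1.002 g 0.0
[ 0.4071 -0.1271  0.0339  0.6335]
```

```bash
python3 -m inch '[[[0.1,-0.03,0,0.05],[0.2,-0.06,0,0.1],[0.3,-0.09,0.01,0.15],[0.407,-0.127,0.034,0.2],[0.407,-0.127,0.034,0.25],[0.407,-0.127,0.034,0.3],[0.407,-0.127,0.034,0.35],[0.407,-0.127,0.034,0.4],[0.407,-0.127,0.034,0.45],[0.407,-0.127,0.034,0.5],[0.407,-0.127,0.034,0.55],[0.407,-0.127,0.034,0.6]]]'; python3 -m inch '[[[0,0,0,0.033],[0,0,0,0.033],[0,0,0,0.033]]]'; python3 - <<'E'
from meas import *
st(); f=grab('wrist'); save(f,'w12.png'); P=cloud(f)
for lo,hi in((.104,.12),(.082,.098)):
    m=(P[...,2]>lo)&(P[...,2]<hi)
    n,l,s,c=cv2.connectedComponentsWithStats(m.astype(np.uint8))
    for i in range(1,n):
        if s[i,4]>200:
            Q=P[l==i]; (a,b),(w,h),an=cv2.minAreaRect((Q[:,:2]*1000).astype(np.float32))
            print(lo,s[i],Q[:,:2].min(0),Q[:,:2].max(0),(a,b),(w,h),an,np.median(Q[:,2]))
E
```

```text
time: 40.25
tool_pos: [0.4891, 0.3119, 0.2158]
orientation: [3.14, 0.001, -0.284]
contact_force: [0.1, 0.8, 1.0]
gripper_width: 0.999
grasp_force: 0.0
time: 40.62
tool_pos: [0.4896, 0.3121, 0.2166]
orientation: [3.14, 0.001, -0.381]
contact_force: [-0.1, 0.4, 0.5]
gripper_width: 1.0
grasp_force: 0.0
t40.62 p [0.4896 0.3121 0.2166] rpy [179.9   0.  -21.8] q6 0.29 F [-0.1  0.4  0.5] w 1.000 g 0.0
0.104 [ 298  210   23   66 1193] [0.4691 0.3053] [0.5103 0.327 ] (489.39080810546875, 316.3455810546875) (12.070409774780273, 42.13481140136719) 72.59796142578125 0.11126406531404492
0.082 [227  28  42  29 349] [0.6104 0.2944] [0.621  0.3204] (615.9469604492188, 307.303466796875) (26.102582931518555, 10.512778282165527) 88.20751190185547 0.08377036244459951
0.082 [209  99  40  26 317] [0.58   0.3198] [0.5902 0.3459] (585.321533203125, 332.8094177246094) (10.160603523254395, 26.096017837524414) 0.9865766763687134 0.08375318956443706
0.082 [ 280  205   60   59 1782] [0.4693 0.2955] [0.5104 0.3369] (490.4451904296875, 316.0519714355469) (40.74684143066406, 39.97346496582031) 71.0516586303711 0.08951648726173242
```

View pics/w12.png

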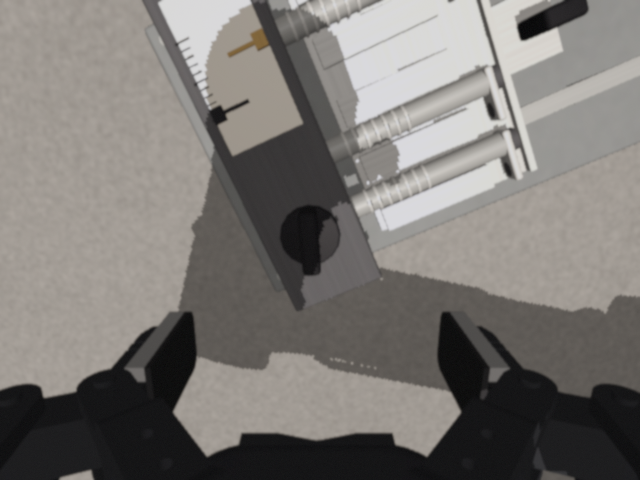

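Wrist view: knob bar centred at (309,242), black needle at (248,101) and brass tip at (229,54). The bar measures 42 x 12 mm with its top at 111 mm, as specified. It sits at -17.4°, and the needle has about 29.8 mm to travel (5.95 rad, 341°). I'll grip and turn in two strokes.

```bash
python3 -c "
from h import *
print(go(.4897,.3162,.094,-17.4))"
```

```text
[-0.003  -0.0076  0.2456 -0.0247]
```

```bash
python3 -m inch '[[[-0.003,-0.0076,0.05,-0.025],[-0.003,-0.0076,0.12,-0.025],[-0.003,-0.0076,0.2,-0.025],[-0.003,-0.0076,0.244,-0.025],[-0.003,-0.0076,0.244,-0.025],[-0.003,-0.0076,0.244,-0.025]]]' -1 && python3 -m inch '[[[0,0,0,0],[0,0,0,0],[0,0,0,0],[0,0,0,0],[0,0,0,0],[0,0,0,0]]]' 1 40
```

```text
time: 41.42
tool_pos: [0.4905, 0.3167, 0.0962]
orientation: [-3.141, -0.001, -0.304]
contact_force: [-0.1, 0.3, -0.2]
gripper_width: 1.001
grasp_force: 0.0
time: 42.18
tool_pos: [0.4902, 0.3168, 0.0957]
orientation: [-3.141, -0.0, -0.304]
contact_force: [-0.5, 2.4, 3.2]
gripper_width: 0.124
grasp_force: 43.6
```

Gripped (about 11 mm). First stroke, clockwise.

```bash
python3 -m inch '[[[0,0,0,0.05],[0,0,0,0.1],[0,0,0,0.15],[0,0,0,0.2],[0,0,0,0.25],[0,0,0,0.3],[0,0,0,0.35],[0,0,0,0.4],[0,0,0,0.45],[0,0,0,0.5],[0,0,0,0.55],[0,0,0,0.6]]]' && python3 -m inch '[[[0,0,0,0.05],[0,0,0,0.1],[0,0,0,0.15],[0,0,0,0.2],[0,0,0,0.25],[0,0,0,0.3],[0,0,0,0.35],[0,0,0,0.37],[0,0,0,0.37],[0,0,0,0.37]]]'; python3 - <<'E'
from meas import *
st()
f=grab('top'); c=f['color'].astype(int); save(f,'t2.png')
f=grab('scene'); save(f,'s2.png')
E
```

```text
time: 43.68
tool_pos: [0.4894, 0.3165, 0.0957]
orientation: [3.141, 0.0, -2.195]
contact_force: [-5.1, 2.4, 6.2]
gripper_width: 0.129
grasp_force: 44.0
time: 44.92
tool_pos: [0.4892, 0.3171, 0.0957]
orientation: [3.14, -0.001, 2.931]
contact_force: [-7.2, 5.1, 6.6]
gripper_width: 0.13
grasp_force: 44.0
t44.92 p [0.4892 0.3171 0.0957] rpy [179.9  -0.  167.9] q6 -2.69 F [-7.2  5.1  6.6] w 0.130 g 44.0
```

```bash
python3 -m inch '[[[0,0,0,0],[0,0,0,0],[0,0,0,0],[0,0,-0.08,0],[0,0,-0.24,-0.05],[0,0,-0.24,-0.1],[0,0,-0.24,-0.15],[0,0,-0.24,-0.2],[0,0,-0.24,-0.25],[0,0,-0.24,-0.3],[0,0,-0.24,-0.35],[0,0,-0.24,-0.4]]]' -1; python3 -m inch '[[[0,0,0,-0.05],[0,0,0,-0.1],[0,0,0,-0.15],[0,0,0,-0.2],[0,0,0,-0.25],[0,0,0,-0.3],[0,0,0,-0.35],[0,0,0,-0.4],[0,0,0,-0.45],[0,0,0,-0.5],[0,0,0,-0.55],[0,0,0,-0.6]]]'; cat > nd.py <<'E'
from meas import *
import sys
st(); f=grab('wrist')
P=cloud(f); c=f['color'].astype(int); B=np.radians(1.9)
plate=(P[...,2]>.0755)&(P[...,2]<.0865)&(P[...,0]>.54)&(P[...,0]<.68)&(P[...,1]>.28)&(P[...,1]<.36)
Q=np.array([[ray(f,u,v,.080) for u in range(640)] for v in range(0)]) if 0 else None
dark=(c.max(2)<60)&plate; br=((c[...,0]-c[...,2])>70)&plate
w=(c.min(2)>150)&plate
ctr=np.array([.5597,.195])
def J(v,u):
    W=np.array([ray(f,a,b,.080)[:2] for a,b in zip(u,v)])-ctr
    return W@np.array([[np.cos(B),-np.sin(B)],[np.sin(B),np.cos(B)]])
for n,m in(('needle',dark),('mark',br)):
    v,u=np.nonzero(m); q=J(v,u)
    if n=='needle': k=(q[:,0]>.0)&(q[:,1]<.140)&(q[:,1]>.10)&(q[:,0]<.09)
    else: k=(q[:,1]>.110)
    q=q[k]; 
    for y0 in np.arange(.110,.142,.003):
        r=q[(q[:,1]>=y0)&(q[:,1]<y0+.003)]
        if len(r)>3: print(n,'y %.3f n %d x %.4f..%.4f mean %.4f'%(y0,len(r),r[:,0].min(),r[:,0].max(),r[:,0].mean()))
m=(P[...,2]>.104)&(P[...,2]<.12)
n,l,s,cc=cv2.connectedComponentsWithStats(m.astype(np.uint8))
for i in range(1,n):
    if s[i,4]>200:
        Q=P[l==i]; print('bar',cv2.minAreaRect((Q[:,:2]*1000).astype(np.float32)))
save(f,sys.argv[1])
E
python3 nd.py w13.png
```

```text
time: 46.52
tool_pos: [0.49, 0.316, 0.2151]
orientation: [3.142, -0.0, -2.091]
contact_force: [-0.4, 1.4, -0.6]
gripper_width: 0.999
grasp_force: 0.0
time: 48.02
tool_pos: [0.49, 0.3159, 0.2151]
orientation: [3.141, 0.0, -0.206]
contact_force: [-0.1, 0.8, -0.7]
gripper_width: 1.0
grasp_force: 0.0
t48.02 p [0.49   0.3159 0.2151] rpy [180.    0.  -11.8] q6 0.46 F [-0.1  0.8 -0.7] w 1.000 g 0.0
needle y 0.110 n 13 x 0.0001..0.0018 mean 0.0009
needle y 0.113 n 15 x 0.0001..0.0019 mean 0.0011
needle y 0.116 n 14 x 0.0001..0.0020 mean 0.0010
needle y 0.119 n 12 x 0.0001..0.0018 mean 0.0009
needle y 0.122 n 16 x 0.0001..0.0457 mean 0.0065
needle y 0.125 n 21 x 0.0001..0.0461 mean 0.0222
needle y 0.128 n 23 x 0.0002..0.0462 mean 0.0204
needle y 0.131 n 24 x 0.0000..0.0462 mean 0.0232
needle y 0.134 n 23 x 0.0000..0.0461 mean 0.0203
needle y 0.137 n 25 x 0.0000..0.0462 mean 0.0205Traceback (most recent call last):
  File "nd.py", line 14, in <module>
    v,u=np.nonzero(m); q=J(v,u)
                         ~^^^^^
  File "nd.py", line 11, in J
    W=np.array([ray(f,a,b,.080)[:2] for a,b in zip(u,v)])-ctr
      ~~~~~~~~~~~~~~~~~~~~~~~~~~~~~~~~~~~~~~~~~~~~~~~~~~~^~~~
ValueError: operands could not be broadcast together with shapes (0,) (2,)
```

```bash
sed -i "s/>70)&plate/>35)\&plate/; s/(q\[:,0\]>.0)&/(q[:,0]>.012)\&/; s/    v,u=np.nonzero(m); q=J/    v,u=np.nonzero(m)\n    if len(u)<3: print(n,'none'); continue\n    q=J/" nd.py; python3 nd.py w14.png
```

```text
t48.08 p [0.49   0.316  0.2151] rpy [180.    0.  -11.4] q6 0.46 F [ 0.4 -0.3  1.1] w 0.999 g 0.0
needle y 0.125 n 9 x 0.0450..0.0461 mean 0.0456
needle y 0.128 n 11 x 0.0450..0.0462 mean 0.0456
needle y 0.131 n 10 x 0.0451..0.0462 mean 0.0456
needle y 0.134 n 10 x 0.0451..0.0462 mean 0.0456
needle y 0.137 n 11 x 0.0451..0.0462 mean 0.0457
mark y 0.110 n 21 x 0.0586..0.0609 mean 0.0597
mark y 0.113 n 23 x 0.0585..0.0609 mean 0.0597
mark y 0.116 n 22 x 0.0585..0.0610 mean 0.0597
mark y 0.119 n 22 x 0.0585..0.0610 mean 0.0597
mark y 0.122 n 13 x 0.0586..0.0609 mean 0.0598
bar ((489.37872314453125, 316.2484436035156), (11.589309692382812, 42.124332427978516), 78.37195587158203)
```

```bash
python3 -m inch '[[[0,0.0,0.05,0],[0,0,0.12,0],[0,0,0.2,0],[0,0,0.239,0],[0,0,0.239,0],[0,0,0.239,0]]]' -1 && python3 -m inch '[[[0,0,0,0],[0,0,0,0],[0,0,0,0],[0,0,0,0],[0,0,0,0],[0,0,0,0]]]' 1 40 && python3 -m inch '[[[0,0,0,0.05],[0,0,0,0.1],[0,0,0,0.15],[0,0,0,0.2],[0,0,0,0.25],[0,0,0,0.3],[0,0,0,0.35],[0,0,0,0.4],[0,0,0,0.45],[0,0,0,0.5],[0,0,0,0.55],[0,0,0,0.6]]]' && python3 -m inch '[[[0,0,0,0.05],[0,0,0,0.1],[0,0,0,0.15],[0,0,0,0.2],[0,0,0,0.25],[0,0,0,0.28],[0,0,0,0.298],[0,0,0,0.298],[0,0,0,0.298]]]'; python3 -c "
from h import *
st()"
```

```text
time: 48.88
tool_pos: [0.4905, 0.3166, 0.0967]
orientation: [-3.141, -0.001, -0.212]
contact_force: [0.3, 0.8, 0.1]
gripper_width: 1.0
grasp_force: 0.0
time: 49.62
tool_pos: [0.4902, 0.3168, 0.0962]
orientation: [-3.141, -0.0, -0.21]
contact_force: [-1.0, 2.1, 3.8]
gripper_width: 0.123
grasp_force: 43.8
time: 51.12
tool_pos: [0.4895, 0.3166, 0.0962]
orientation: [3.141, 0.0, -2.1]
contact_force: [-5.7, 3.0, 6.6]
gripper_width: 0.127
grasp_force: 44.2
time: 52.25
tool_pos: [0.4893, 0.317, 0.0962]
orientation: [3.14, -0.0, -3.032]
contact_force: [-6.4, 3.6, 5.9]
gripper_width: 0.131
grasp_force: 44.2
t52.25 p [0.4893 0.317  0.0962] rpy [ 179.9   -0.  -173.7] q6 -2.37 F [-6.4  3.6  5.9] w 0.131 g 44.2
```

Release, lift and turn back so the wrist camera sees the scale.

```bash
python3 -m inch '[[[0,0,0,0],[0,0,0,0],[0,0,0,0],[0,0,-0.08,0],[0,0,-0.24,-0.05],[0,0,-0.24,-0.1],[0,0,-0.24,-0.15],[0,0,-0.24,-0.2],[0,0,-0.24,-0.25],[0,0,-0.24,-0.3],[0,0,-0.24,-0.35],[0,0,-0.24,-0.4]]]' -1; python3 -m inch '[[[0,0,0,-0.05],[0,0,0,-0.1],[0,0,0,-0.15],[0,0,0,-0.2],[0,0,0,-0.25],[0,0,0,-0.3],[0,0,0,-0.35],[0,0,0,-0.4],[0,0,0,-0.45],[0,0,0,-0.5],[0,0,0,-0.5]]]'; python3 nd.py w15.png
```

```text
time: 53.75
tool_pos: [0.49, 0.316, 0.2156]
orientation: [3.141, -0.0, -1.77]
contact_force: [-0.9, -0.3, -0.5]
gripper_width: 0.999
grasp_force: 0.0
time: 55.12
tool_pos: [0.49, 0.316, 0.2157]
orientation: [3.141, 0.0, -0.205]
contact_force: [0.3, 0.7, -0.3]
gripper_width: 1.0
grasp_force: 0.0
t55.12 p [0.49   0.316  0.2157] rpy [180.    0.  -11.8] q6 0.46 F [ 0.3  0.7 -0.3] w 1.000 g 0.0
needle y 0.125 n 12 x 0.0592..0.0606 mean 0.0599
needle y 0.128 n 11 x 0.0592..0.0605 mean 0.0598
needle y 0.131 n 14 x 0.0592..0.0605 mean 0.0598
needle y 0.134 n 12 x 0.0592..0.0605 mean 0.0599
needle y 0.137 n 11 x 0.0592..0.0605 mean 0.0598
mark y 0.110 n 22 x 0.0585..0.0610 mean 0.0597
mark y 0.113 n 23 x 0.0586..0.0610 mean 0.0598
mark y 0.116 n 21 x 0.0585..0.0609 mean 0.0598
mark y 0.119 n 23 x 0.0585..0.0610 mean 0.0597
mark y 0.122 n 14 x 0.0588..0.0608 mean 0.0598
bar ((489.1986389160156, 316.4070129394531), (42.63078308105469, 12.274011611938477), 6.0805864334106445)
```

The needle is on the mark to 0.1 mm. Moving clear for a last look.

```bash
python3 -m inch '[[[0,0,-0.1,0],[0.05,0.2,-0.15,0],[0.05,0.5,-0.15,0],[0.0,0.9,-0.15,0],[0.0,0.9,-0.15,0],[0.0,0.9,-0.15,0],[0.0,0.9,-0.15,0],[0.0,0.9,-0.15,0],[0.0,0.9,-0.15,0],[0.0,0.9,-0.15,0],[0.0,0.9,-0.15,0]]]'; python3 - <<'E'
from meas import *
st(); f=grab('top'); g=grab('scene')
a=cv2.resize(f['color'][80:330,90:400],(496,400)); b=cv2.resize(g['color'][220:420,180:540],(720,400))
im=np.vstack([cv2.resize(f['color'][100:330,90:400],(404,300)),cv2.resize(g['color'][230:430,260:530],(404,300))])
cv2.imwrite('pics/fin.png',im[...,::-1])
E
```

```text
time: 56.55
tool_pos: [0.3989, -0.1241, 0.2908]
orientation: [-3.141, -0.0, -0.206]
contact_force: [0.6, 0.2, -0.0]
gripper_width: 1.0
grasp_force: 0.0
t56.55 p [ 0.3989 -0.1241  0.2908] rpy [-180.    -0.   -11.8] q6 1.19 F [ 0.6  0.2 -0. ] w 1.000 g 0.0
```

View pics/fin.png

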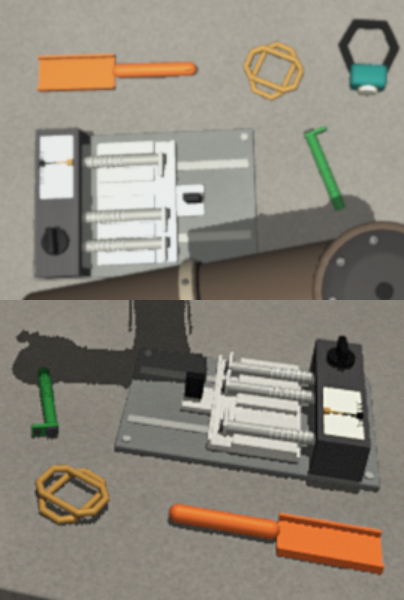

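The three screws lie in their grooves with teeth under the bridge, the carriage is home and the needle meets the brass mark (55-70,161). The bystanders in view are undisturbed. Handing in.

```bash
python3 -c "
from workcell import env
print(env.hand_in())"
```

```text
the job is handed in; nothing more can be done
None
```

I handed the job in: all three steel screws lie in their own grooves, the carriage is home against the working stop, and the needle is on the brass mark to within about 0.1 mm.

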